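Make up the rack of bench pins and clamp the next blank

TASK

Make up the rack of wooden bench pins so that each of its six pockets holds one pin lying flat on the pocket's floor: slide the vise jaw open, lift the newly filed pin out and put it in one of the empty pockets, and fill the other empty pockets with notched spare pins from the bench. Lay the plain blank, the one without a notch, flat in the emptied vise in the same way and slide the jaw up against it so that it is clamped end to end. Leave the pins that are already in the rack where they are and do not disturb the mug or the bowl; a spare left over may stay on the bench.

Things in the scene. Friction and masses are not known exactly. Their poses are not given: they have to be found in the camera images.
- rack: dark wooden rack 236 (x) x 204 (y) mm fixed to the bench, six pockets: two rows 116 mm apart along its x, three 70 mm apart along its y (26 mm battens between). Origin under its centre, on the bench. Board 8 mm thick, battens 10 mm tall on it, so their tops are 18 mm above the bench; a pin in a pocket stands 18 mm proud of them
- jaw (a joint): sliding jaw of the vise, m, opens along the vise's +x: 0 = about touching (within 2 mm) a 90 mm pin that touches the fixed jaw, 0.050 = fully open (it can go on to -0.010 when empty). About 5 N friction, stays where left. 66 mm wide, top 59 mm above the bench; a lip reaches 12 mm over the pin's end (2 mm above it), so a pin goes in or out only with the jaw opened 20 mm or more
- jaw_grip (a point): top centre of the upright grip on the sliding jaw, 90 mm above the bench; the grip is a plate 14 mm thick (along the vise's x), 40 mm wide (vise's y), 31 mm tall; pinch it from above across its thickness. Axes as the vise
- vise_bed (a point): on a low grey vise fixed to the bench (base 236 x 70 mm, slides along its x, jaw opening to +x): middle of its pin bed, on the surface, 20 mm above the bench, under the centre of a clamped pin; axes are the vise's. Bed 30 mm wide. Fixed jaw's face at x = -45.5 mm from here, its top 50 mm above the bench; stop block at x = 148 to 158 mm, top 42 mm
- finished: a bench pin: pale wood block 90 (x) x 34 (y) x 28 (z) mm, about 90 g, V notch in its +x end, dark 15 mm hole; either face may be up, either way round. Origin at its centre. This is the newly filed one, clamped by its two ends in the vise, flat, its length along the vise's x, its top 48 mm above the bench; its long sides are free
- mug: bystander: mug with brushes and tools, 82 mm wide, 200 mm tall in all, origin under its centre
- dish: bystander: glass bowl 120 mm wide, 45 mm tall, origin under its centre
- blank: the blank for the next bench pin: plain pale wood block 90 (x) x 34 (y) x 28 (z) mm, about 90 g, like the pins but with no notch and no hole; either face may be up, either way round. Origin at its centre. At first it lies flat on the bench among the spares
- pocket0 (a point): centre of the floor of a rack pocket, 8 mm above the bench; axes as the rack. The pocket is 100 (x) x 44 (y) mm, 10 mm deep. A pin lying in it has its centre 14 mm above this point
- pocket1 (a point): centre of the floor of a rack pocket, 8 mm above the bench; axes as the rack. The pocket is 100 (x) x 44 (y) mm, 10 mm deep. A pin lying in it has its centre 14 mm above this point
- pocket2 (a point): centre of the floor of a rack pocket, 8 mm above the bench; axes as the rack. The pocket is 100 (x) x 44 (y) mm, 10 mm deep. A pin lying in it has its centre 14 mm above this point
- pocket3 (a point): centre of the floor of a rack pocket, 8 mm above the bench; axes as the rack. The pocket is 100 (x) x 44 (y) mm, 10 mm deep. A pin lying in it has its centre 14 mm above this point
- pocket4 (a point): centre of the floor of a rack pocket, 8 mm above the bench; axes as the rack. The pocket is 100 (x) x 44 (y) mm, 10 mm deep. A pin lying in it has its centre 14 mm above this point
- pocket5 (a point): centre of the floor of a rack pocket, 8 mm above the bench; axes as the rack. The pocket is 100 (x) x 44 (y) mm, 10 mm deep. A pin lying in it has its centre 14 mm above this point
- spare0: a bench pin: pale wood block 90 (x) x 34 (y) x 28 (z) mm, about 90 g, V notch in its +x end, dark 15 mm hole; either face may be up, either way round. Origin at its centre. A spare, at first lying flat on the bench between rack and vise
- spare1: a bench pin: pale wood block 90 (x) x 34 (y) x 28 (z) mm, about 90 g, V notch in its +x end, dark 15 mm hole; either face may be up, either way round. Origin at its centre. A spare, at first lying flat on the bench between rack and vise
- spare2: a bench pin: pale wood block 90 (x) x 34 (y) x 28 (z) mm, about 90 g, V notch in its +x end, dark 15 mm hole; either face may be up, either way round. Origin at its centre. A spare, at first lying flat on the bench between rack and vise
- spare3: a bench pin: pale wood block 90 (x) x 34 (y) x 28 (z) mm, about 90 g, V notch in its +x end, dark 15 mm hole; either face may be up, either way round. Origin at its centre. A spare, at first lying flat on the bench between rack and vise
- racked0: a bench pin: pale wood block 90 (x) x 34 (y) x 28 (z) mm, about 90 g, V notch in its +x end, dark 15 mm hole; either face may be up, either way round. Origin at its centre. If present it already lies in pocket0; if absent (None) that pocket is empty at the start
- racked1: a bench pin: pale wood block 90 (x) x 34 (y) x 28 (z) mm, about 90 g, V notch in its +x end, dark 15 mm hole; either face may be up, either way round. Origin at its centre. If present it already lies in pocket1; if absent (None) that pocket is empty at the start
- racked2: a bench pin: pale wood block 90 (x) x 34 (y) x 28 (z) mm, about 90 g, V notch in its +x end, dark 15 mm hole; either face may be up, either way round. Origin at its centre. If present it already lies in pocket2; if absent (None) that pocket is empty at the start
- racked3: a bench pin: pale wood block 90 (x) x 34 (y) x 28 (z) mm, about 90 g, V notch in its +x end, dark 15 mm hole; either face may be up, either way round. Origin at its centre. If present it already lies in pocket3; if absent (None) that pocket is empty at the start
- racked4: a bench pin: pale wood block 90 (x) x 34 (y) x 28 (z) mm, about 90 g, V notch in its +x end, dark 15 mm hole; either face may be up, either way round. Origin at its centre. If present it already lies in pocket4; if absent (None) that pocket is empty at the start
- racked5: a bench pin: pale wood block 90 (x) x 34 (y) x 28 (z) mm, about 90 g, V notch in its +x end, dark 15 mm hole; either face may be up, either way round. Origin at its centre. If present it already lies in pocket5; if absent (None) that pocket is empty at the start
There are look-alikes about, which are no part of the job. What is shaped like the blank but orange is not meant. Leave any green look-alike of the finished alone.

How it is judged (in metres and radians):
On the way, in this order (a step that is already met when the one before it is completed fails the run):
1. the jaw is slid open with the finished pin still on the vise bed (value of joint jaw above 0.018 m and horizontal distance between finished and vise_bed below 0.03 m and z of finished in the frame of vise_bed below 0.03 m), for 0.2 s.
2. the finished pin is lifted clear of the open vise (z of finished in the frame of vise_bed above 0.045 m and value of joint jaw above 0.015 m), for 0.1 s.
At the end, for the whole second after the job is handed in: Each pocket holds a pin (its own, the finished one or a spare), the finished pin among them, flat and centred within 10 mm; the blank lies flat on the vise bed within 12 mm of its middle, in line within 0.1 rad, jaw closed on it (joint below 0.005); all at rest (((horizontal distance between racked0 and pocket0 below 0.01 m and z of racked0 in the frame of pocket0 below 0.0165 m and angle between the z axis of racked0 and the z axis of rack, either way round below 0.1 rad and angle between the x axis of racked0 and the x axis of rack, either way round below 0.2 rad) or (horizontal distance between finished and pocket0 below 0.01 m and z of finished in the frame of pocket0 below 0.0165 m and angle between the z axis of finished and the z axis of rack, either way round below 0.1 rad and angle between the x axis of finished and the x axis of rack, either way round below 0.2 rad) or (horizontal distance between spare0 and pocket0 below 0.01 m and z of spare0 in the frame of pocket0 below 0.0165 m and angle between the z axis of spare0 and the z axis of rack, either way round below 0.1 rad and angle between the x axis of spare0 and the x axis of rack, either way round below 0.2 rad) or (horizontal distance between spare1 and pocket0 below 0.01 m and z of spare1 in the frame of pocket0 below 0.0165 m and angle between the z axis of spare1 and the z axis of rack, either way round below 0.1 rad and angle between the x axis of spare1 and the x axis of rack, either way round below 0.2 rad) or (horizontal distance between spare2 and pocket0 below 0.01 m and z of spare2 in the frame of pocket0 below 0.0165 m and angle between the z axis of spare2 and the z axis of rack, either way round below 0.1 rad and angle between the x axis of spare2 and the x axis of rack, either way round below 0.2 rad) or (horizontal distance between spare3 and pocket0 below 0.01 m and z of spare3 in the frame of pocket0 below 0.0165 m and angle between the z axis of spare3 and the z axis of rack, either way round below 0.1 rad and angle between the x axis of spare3 and the x axis of rack, either way round below 0.2 rad)) and ((horizontal distance between racked1 and pocket1 below 0.01 m and z of racked1 in the frame of pocket1 below 0.0165 m and angle between the z axis of racked1 and the z axis of rack, either way round below 0.1 rad and angle between the x axis of racked1 and the x axis of rack, either way round below 0.2 rad) or (horizontal distance between finished and pocket1 below 0.01 m and z of finished in the frame of pocket1 below 0.0165 m and angle between the z axis of finished and the z axis of rack, either way round below 0.1 rad and angle between the x axis of finished and the x axis of rack, either way round below 0.2 rad) or (horizontal distance between spare0 and pocket1 below 0.01 m and z of spare0 in the frame of pocket1 below 0.0165 m and angle between the z axis of spare0 and the z axis of rack, either way round below 0.1 rad and angle between the x axis of spare0 and the x axis of rack, either way round below 0.2 rad) or (horizontal distance between spare1 and pocket1 below 0.01 m and z of spare1 in the frame of pocket1 below 0.0165 m and angle between the z axis of spare1 and the z axis of rack, either way round below 0.1 rad and angle between the x axis of spare1 and the x axis of rack, either way round below 0.2 rad) or (horizontal distance between spare2 and pocket1 below 0.01 m and z of spare2 in the frame of pocket1 below 0.0165 m and angle between the z axis of spare2 and the z axis of rack, either way round below 0.1 rad and angle between the x axis of spare2 and the x axis of rack, either way round below 0.2 rad) or (horizontal distance between spare3 and pocket1 below 0.01 m and z of spare3 in the frame of pocket1 below 0.0165 m and angle between the z axis of spare3 and the z axis of rack, either way round below 0.1 rad and angle between the x axis of spare3 and the x axis of rack, either way round below 0.2 rad)) and ((horizontal distance between racked2 and pocket2 below 0.01 m and z of racked2 in the frame of pocket2 below 0.0165 m and angle between the z axis of racked2 and the z axis of rack, either way round below 0.1 rad and angle between the x axis of racked2 and the x axis of rack, either way round below 0.2 rad) or (horizontal distance between finished and pocket2 below 0.01 m and z of finished in the frame of pocket2 below 0.0165 m and angle between the z axis of finished and the z axis of rack, either way round below 0.1 rad and angle between the x axis of finished and the x axis of rack, either way round below 0.2 rad) or (horizontal distance between spare0 and pocket2 below 0.01 m and z of spare0 in the frame of pocket2 below 0.0165 m and angle between the z axis of spare0 and the z axis of rack, either way round below 0.1 rad and angle between the x axis of spare0 and the x axis of rack, either way round below 0.2 rad) or (horizontal distance between spare1 and pocket2 below 0.01 m and z of spare1 in the frame of pocket2 below 0.0165 m and angle between the z axis of spare1 and the z axis of rack, either way round below 0.1 rad and angle between the x axis of spare1 and the x axis of rack, either way round below 0.2 rad) or (horizontal distance between spare2 and pocket2 below 0.01 m and z of spare2 in the frame of pocket2 below 0.0165 m and angle between the z axis of spare2 and the z axis of rack, either way round below 0.1 rad and angle between the x axis of spare2 and the x axis of rack, either way round below 0.2 rad) or (horizontal distance between spare3 and pocket2 below 0.01 m and z of spare3 in the frame of pocket2 below 0.0165 m and angle between the z axis of spare3 and the z axis of rack, either way round below 0.1 rad and angle between the x axis of spare3 and the x axis of rack, either way round below 0.2 rad)) and ((horizontal distance between racked3 and pocket3 below 0.01 m and z of racked3 in the frame of pocket3 below 0.0165 m and angle between the z axis of racked3 and the z axis of rack, either way round below 0.1 rad and angle between the x axis of racked3 and the x axis of rack, either way round below 0.2 rad) or (horizontal distance between finished and pocket3 below 0.01 m and z of finished in the frame of pocket3 below 0.0165 m and angle between the z axis of finished and the z axis of rack, either way round below 0.1 rad and angle between the x axis of finished and the x axis of rack, either way round below 0.2 rad) or (horizontal distance between spare0 and pocket3 below 0.01 m and z of spare0 in the frame of pocket3 below 0.0165 m and angle between the z axis of spare0 and the z axis of rack, either way round below 0.1 rad and angle between the x axis of spare0 and the x axis of rack, either way round below 0.2 rad) or (horizontal distance between spare1 and pocket3 below 0.01 m and z of spare1 in the frame of pocket3 below 0.0165 m and angle between the z axis of spare1 and the z axis of rack, either way round below 0.1 rad and angle between the x axis of spare1 and the x axis of rack, either way round below 0.2 rad) or (horizontal distance between spare2 and pocket3 below 0.01 m and z of spare2 in the frame of pocket3 below 0.0165 m and angle between the z axis of spare2 and the z axis of rack, either way round below 0.1 rad and angle between the x axis of spare2 and the x axis of rack, either way round below 0.2 rad) or (horizontal distance between spare3 and pocket3 below 0.01 m and z of spare3 in the frame of pocket3 below 0.0165 m and angle between the z axis of spare3 and the z axis of rack, either way round below 0.1 rad and angle between the x axis of spare3 and the x axis of rack, either way round below 0.2 rad)) and ((horizontal distance between racked4 and pocket4 below 0.01 m and z of racked4 in the frame of pocket4 below 0.0165 m and angle between the z axis of racked4 and the z axis of rack, either way round below 0.1 rad and angle between the x axis of racked4 and the x axis of rack, either way round below 0.2 rad) or (horizontal distance between finished and pocket4 below 0.01 m and z of finished in the frame of pocket4 below 0.0165 m and angle between the z axis of finished and the z axis of rack, either way round below 0.1 rad and angle between the x axis of finished and the x axis of rack, either way round below 0.2 rad) or (horizontal distance between spare0 and pocket4 below 0.01 m and z of spare0 in the frame of pocket4 below 0.0165 m and angle between the z axis of spare0 and the z axis of rack, either way round below 0.1 rad and angle between the x axis of spare0 and the x axis of rack, either way round below 0.2 rad) or (horizontal distance between spare1 and pocket4 below 0.01 m and z of spare1 in the frame of pocket4 below 0.0165 m and angle between the z axis of spare1 and the z axis of rack, either way round below 0.1 rad and angle between the x axis of spare1 and the x axis of rack, either way round below 0.2 rad) or (horizontal distance between spare2 and pocket4 below 0.01 m and z of spare2 in the frame of pocket4 below 0.0165 m and angle between the z axis of spare2 and the z axis of rack, either way round below 0.1 rad and angle between the x axis of spare2 and the x axis of rack, either way round below 0.2 rad) or (horizontal distance between spare3 and pocket4 below 0.01 m and z of spare3 in the frame of pocket4 below 0.0165 m and angle between the z axis of spare3 and the z axis of rack, either way round below 0.1 rad and angle between the x axis of spare3 and the x axis of rack, either way round below 0.2 rad)) and ((horizontal distance between racked5 and pocket5 below 0.01 m and z of racked5 in the frame of pocket5 below 0.0165 m and angle between the z axis of racked5 and the z axis of rack, either way round below 0.1 rad and angle between the x axis of racked5 and the x axis of rack, either way round below 0.2 rad) or (horizontal distance between finished and pocket5 below 0.01 m and z of finished in the frame of pocket5 below 0.0165 m and angle between the z axis of finished and the z axis of rack, either way round below 0.1 rad and angle between the x axis of finished and the x axis of rack, either way round below 0.2 rad) or (horizontal distance between spare0 and pocket5 below 0.01 m and z of spare0 in the frame of pocket5 below 0.0165 m and angle between the z axis of spare0 and the z axis of rack, either way round below 0.1 rad and angle between the x axis of spare0 and the x axis of rack, either way round below 0.2 rad) or (horizontal distance between spare1 and pocket5 below 0.01 m and z of spare1 in the frame of pocket5 below 0.0165 m and angle between the z axis of spare1 and the z axis of rack, either way round below 0.1 rad and angle between the x axis of spare1 and the x axis of rack, either way round below 0.2 rad) or (horizontal distance between spare2 and pocket5 below 0.01 m and z of spare2 in the frame of pocket5 below 0.0165 m and angle between the z axis of spare2 and the z axis of rack, either way round below 0.1 rad and angle between the x axis of spare2 and the x axis of rack, either way round below 0.2 rad) or (horizontal distance between spare3 and pocket5 below 0.01 m and z of spare3 in the frame of pocket5 below 0.0165 m and angle between the z axis of spare3 and the z axis of rack, either way round below 0.1 rad and angle between the x axis of spare3 and the x axis of rack, either way round below 0.2 rad)) and ((horizontal distance between finished and pocket0 below 0.01 m and z of finished in the frame of pocket0 below 0.0165 m and angle between the z axis of finished and the z axis of rack, either way round below 0.1 rad and angle between the x axis of finished and the x axis of rack, either way round below 0.2 rad) or (horizontal distance between finished and pocket1 below 0.01 m and z of finished in the frame of pocket1 below 0.0165 m and angle between the z axis of finished and the z axis of rack, either way round below 0.1 rad and angle between the x axis of finished and the x axis of rack, either way round below 0.2 rad) or (horizontal distance between finished and pocket2 below 0.01 m and z of finished in the frame of pocket2 below 0.0165 m and angle between the z axis of finished and the z axis of rack, either way round below 0.1 rad and angle between the x axis of finished and the x axis of rack, either way round below 0.2 rad) or (horizontal distance between finished and pocket3 below 0.01 m and z of finished in the frame of pocket3 below 0.0165 m and angle between the z axis of finished and the z axis of rack, either way round below 0.1 rad and angle between the x axis of finished and the x axis of rack, either way round below 0.2 rad) or (horizontal distance between finished and pocket4 below 0.01 m and z of finished in the frame of pocket4 below 0.0165 m and angle between the z axis of finished and the z axis of rack, either way round below 0.1 rad and angle between the x axis of finished and the x axis of rack, either way round below 0.2 rad) or (horizontal distance between finished and pocket5 below 0.01 m and z of finished in the frame of pocket5 below 0.0165 m and angle between the z axis of finished and the z axis of rack, either way round below 0.1 rad and angle between the x axis of finished and the x axis of rack, either way round below 0.2 rad)) and value of joint jaw below 0.005 m and horizontal distance between blank and vise_bed below 0.012 m and z of blank in the frame of vise_bed below 0.0165 m and angle between the z axis of blank and the z axis of vise_bed, either way round below 0.1 rad and angle between the x axis of blank and the x axis of vise_bed, either way round below 0.1 rad and linear speed of each of finished, spare0, spare1, spare2, spare3, blank below 0.02 m/s); the robot touches nothing.
It fails at once if the mug is moved more than 30 mm (distance of mug from where it was at the start of the episode above 0.03 m).
It fails at once if the dish is moved more than 30 mm (distance of dish from where it was at the start of the episode above 0.03 m).
It fails at once if a pin that was in the rack at the start is moved more than 20 mm (distance of any of racked0, racked1, racked2, racked3, racked4, racked5 from where it was at the start of the episode above 0.02 m).
Of racked0, racked1, racked2, racked3, racked4, racked5 only 1 to 2 are there at a start; the rules pass over those that are not, and their reading is None.
At some moment in a run one of spare0, spare1, spare2, spare3, blank may be knocked a few centimetres aside while the robot is not near it.
Once in a run the grip may slacken for a moment while it holds something.
It also fails if it takes over 200 s, if anything falls off the work surface, if the arm or the gripper's body presses on something with over 40 N, if the wrist force passes 120 N, or if a joint passes its speed limit or range.

ROBOT

A 6-joint arm with a two-finger parallel gripper is mounted at the origin on the work surface. World frame = base frame: x ahead of the robot, y to its left, z up, the work surface at z = 0. Lengths are in m, angles in degrees, forces in N, time in s.
With the tool pointing down it reaches from about 0.4 to 0.825 m from the base axis. Payload 7 kg.
Tool frame: the origin (TCP) lies midway between the tips of the shut fingers; the grasp point (between the pads) lies 19 mm behind it; x points along the fingers, z is the direction in which the jaws open and shut, and the axes are right-handed (so a half turn about x gives the same grasp; the last joint's range is limited). The gripper opens to 88 mm and grips with 3 to 60 N. Pads are 19 mm wide; open, the fingers measure 130 mm over their backs; the gripper's body (78 mm by 193 mm) begins 47 mm behind the grasp point.
Start: joints at [-56.488, 20.546, 0.682, 0, -70.136, -16.507], TCP at [0.197, -0.645, 0.227] pointing down, gripper open.
Joint ranges: [-176.03, 176.03], [-82.01, 121.73], [-58.28, 71.71], [-173.87, 95.51], [-174.79, -0.11], [-173.66, 173.66]. Speed limits (degrees/s): [136.94, 136.94, 172.46, 180, 180, 180].

INTERFACE

Orientations are given as [roll, pitch, yaw] about the fixed x, y, z axes, in that order (R = Rz(yaw) Ry(pitch) Rx(roll)).
In Python, from plant import ctrl gives the robot as it stands.
- The arm moves only by the tool servo_tool, never from a script. Its argument "motion" is a list of rows, each an object with "offset": the shift along the tool's x, y, z in m, a list of three; "roll": the turn about the tool's x in degrees; "claw": the opening, from -1 (shut) to 1 (fully open), so that 0 is half open. In form: [{"offset": [x, y, z], "roll": roll, "claw": claw}, ...]. A call has 1 to 12 rows; each row shifts and turns the commanded pose from where the row before left it, along the tool's axes as they then stand; what a row does not reach is not made up. A row lasts 1/8 s, in which the tool goes at most 62.5 mm and 10.7 degrees, less where a joint would pass 70% of its speed; a pose out of reach is approached as far as the arm can. A call is refused whole if a number of a shift passes 0.0625 or a number of a turn 10.7, either way. A call with a gripper value outside its range is refused whole. The fingers move at their own pace and stop on an object; the grip force is fixed at half the most. Time passes only in rows, so rows that do not move let the fingers close. It gives the time, the measured TCP pose, the force and the opening at its end, in the units of the state.
- ctrl.get_obs(): the state, without advancing time (a new reading comes with each control period).
- ctrl.snapshot(name): name is "scene" or "top" or "wrist"; returns a dict with "frame" (400x640x3 uint8, blue, green, red), "z_map" (400x640 float32, m along the optical axis (not along the pixel's ray), 0 where there is no reading), "mtx" (3x3 intrinsics, pixels), "extrinsics" (4x4, takes a point from camera to world coordinates). Camera axes: x right, y up, looking along -z (the intrinsics and any distortion apply to the point x, -y, -z); pixel columns grow to the right and rows downward; lengths in m; the calibration is good to about 2 mm. The wrist camera is an equidistant fisheye: a pixel r from the principal point sees the ray r / f radians off the axis. A picture is of the moment at which its call begins.
- ctrl.close_job(): hands the job in, once; it reports no verdict.
The state is a dict: "clock": time; "joint_pos": joint angles; "qvel": joint speeds; "tau": joint torques, N m; "tool_pos": TCP position; "orientation": TCP orientation; "force": force on the tool from outside, world axes, zero at the start; "moment": the same for the moment, N m; "opening": finger opening in m.
Only numpy, scipy, OpenCV 4.12 (cv2) and the standard library are available. Lean on these libraries where they do the work, as an engineer would, in place of code of your own. Each camera call takes 0.05 s, during which the arm holds its last target.

## Working session

There is one attempt and no reset: what is moved stays moved. The work goes in short steps, Python scripts to look and compute and a tool call to move; the robot and the scene stay as the last step left them, time stands still between calls to the robot, and variables do not carry over. Pictures are saved under pics/ and viewed, and the job is handed in when it is done.

Besides the shell and the picture viewer there is one more tool, called after "Emit:" in YAML: its name, and indented under it one key for each argument. servo_tool: Moves the arm, as the interface text tells. Its arguments: {"type":"object","properties":{"motion":{"type":"array"}},"required":["motion"]}

```bash
ls; mkdir -p pics
python3 - <<'E'
from plant import ctrl
import cv2,numpy as np
o=ctrl.get_obs(); print(o)
for n in ["scene","top","wrist"]:
    s=ctrl.snapshot(n); cv2.imwrite(f"pics/{n}0.png",s["frame"]); np.savez(f"{n}0.npz",**s); print(n,s["mtx"],s["extrinsics"],[k for k in s])
E
```

```text
pics
{'clock': 0.0, 'joint_pos': array([-5.64889098e+01,  2.05906343e+01,  6.34096500e-01, -1.83435112e-02,
       -7.01380966e+01, -1.65047564e+01]), 'qvel': array([-0.0431524 ,  0.02243986,  0.01494805,  0.00210778, -0.02387289,
       -0.0605292 ]), 'tau': array([ 1.10818610e-04, -5.82724214e+01,  2.93062305e+01,  6.99745148e+00,
        7.05741797e-03, -1.54878280e-04]), 'tool_pos': array([ 0.19721382, -0.64502796,  0.22563979]), 'orientation': array([  6.17904732,  89.90380679, 113.17913456]), 'force': array([-0.74201752, -0.32218192, -0.2713625 ]), 'moment': array([-0.03929306, -0.01150808, -0.05146294]), 'opening': 0.08772209673079694}
scene [[492.48281518   0.         319.25802099]
 [  0.         492.48281518 198.23949027]
 [  0.           0.           1.        ]] [[-0.58264196 -0.52740782  0.6183602   1.48440664]
 [ 0.81256447 -0.36271363  0.45626506  0.74726059]
 [-0.01635009  0.7682967   0.63988503  1.08440644]
 [ 0.          0.          0.          1.        ]] ['frame', 'z_map', 'mtx', 'extrinsics']
top [[499.748607     0.         312.90132684]
 [  0.         499.748607   208.24871969]
 [  0.           0.           1.        ]] [[ 2.93074134e-02  9.96354686e-01 -8.01150081e-02  4.02965712e-01]
 [-9.99548330e-01  2.97456419e-02  4.28176556e-03  1.24634117e-03]
 [ 6.64922953e-03  7.99533351e-02  9.96776430e-01  1.64373895e+00]
 [ 0.00000000e+00  0.00000000e+00  0.00000000e+00  1.00000000e+00]] ['frame', 'z_map', 'mtx', 'extrinsics']
wrist [[309.70691629   0.         322.27288576]
 [  0.         309.70691629 197.09198746]
 [  0.           0.           1.        ]] [[-2.92039478e-01 -9.20189980e-01 -2.60697801e-01  1.27130058e-01]
 [ 9.56405973e-01 -2.80767873e-01 -8.03555581e-02 -6.67207262e-01]
 [ 7.46812268e-04 -2.72799930e-01  9.62070497e-01  3.83007291e-01]
 [ 0.00000000e+00  0.00000000e+00  0.00000000e+00  1.00000000e+00]] ['frame', 'z_map', 'mtx', 'extrinsics']
```

View pics/top0.png

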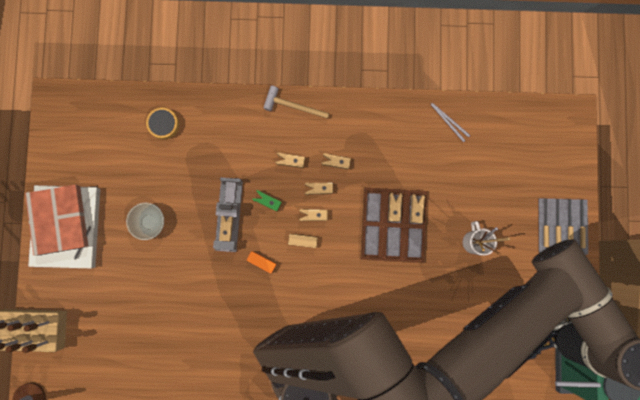

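View pics/scene0.png

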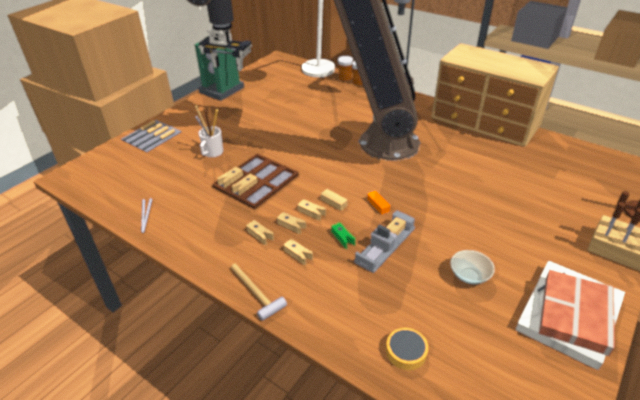

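```bash
cat > h.py <<'E'
import numpy as np, cv2
from plant import ctrl
from scipy.spatial.transform import Rotation as Rn
def cloud(s,fish=False):
    H,W=s["z_map"].shape; K=s["mtx"]; u,v=np.meshgrid(np.arange(W),np.arange(H))
    x=(u-K[0,2])/K[0,0]; y=(v-K[1,2])/K[1,1]
    if fish:
        th=np.hypot(x,y); k=np.where(th>1e-6,np.tan(np.minimum(th,1.5))/np.maximum(th,1e-6),1); x=x*k;y=y*k
    z=s["z_map"]; P=np.stack([x*z,-y*z,-z],-1)
    E=s["extrinsics"]; return P@E[:3,:3].T+E[:3,3]
def proj(s,P,fish=False):
    P=np.asarray(P,float); E=s["extrinsics"]; c=(P-E[:3,3])@E[:3,:3]; K=s["mtx"]
    x=c[...,0]/-c[...,2]; y=-c[...,1]/-c[...,2]
    if fish:
        r=np.hypot(x,y); k=np.where(r>1e-9,np.arctan(r)/np.maximum(r,1e-9),1); x=x*k;y=y*k
    return np.stack([K[0,0]*x+K[0,2],K[1,1]*y+K[1,2]],-1)
def ortho(s,x0,x1,y0,y1,z,fish=False,res=0.001):
    # rows: x decreasing downward, cols: y decreasing rightward
    xs=np.arange(x1,x0,-res); ys=np.arange(y1,y0,-res)
    X,Y=np.meshgrid(xs,ys,indexing='ij'); p=proj(s,np.stack([X,Y,np.full_like(X,z)],-1),fish).astype(np.float32)
    return cv2.remap(s["frame"],p[...,0],p[...,1],cv2.INTER_CUBIC)
E
python3 - <<'E'
from h import *
s=dict(np.load("top0.npz")); P=cloud(s)
for n,(u,v) in dict(f=(226,228),s0=(291,159),s1=(337,160),s2=(319,187),s3=(314,214),bl=(303,241),gr=(268,200),org=(262,262),r0=(395,207),r1=(418,207),rackc=(394,225),jaw=(231,185),grip=(229,198),stop=(231,180),table=(350,300)).items(): print(n,P[v,u].round(3))
cv2.imwrite("pics/o0.png",ortho(s,.35,.75,-.4,.35,.03,res=.001))
E
```

```text
f [0.46  0.27  0.046]
s0 [0.693 0.071 0.024]
s1 [ 0.693 -0.08   0.028]
s2 [ 0.603 -0.024  0.027]
s3 [ 0.514 -0.01   0.026]
bl [0.426 0.023 0.033]
gr [0.555 0.14  0.034]
org [0.355 0.153 0.025]
r0 [ 0.544 -0.27   0.039]
r1 [ 0.546 -0.345  0.035]
rackc [ 0.487 -0.271  0.018]
jaw [0.602 0.264 0.019]
grip [0.559 0.269 0.019]
stop [0.616 0.262 0.04 ]
table [ 0.239 -0.135 -0.001]
```

View pics/o0.png

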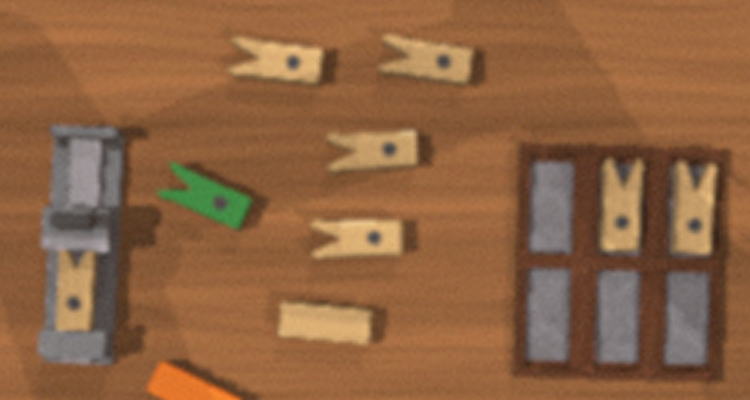

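```bash
cat >> h.py <<'E'
def go(x,y,z,jawyaw):
    """print offset in tool axes (after roll) & roll to bring TCP to xyz with jaw axis (tool z) along jawyaw (deg, mod 180)"""
    o=ctrl.get_obs(); R=Rn.from_euler('xyz',o["orientation"],degrees=True).as_matrix()
    d=np.array([x,y,z])-o["tool_pos"]
    cur=np.degrees(np.arctan2(R[1,2],R[0,2])); 
    r=-(jawyaw-cur)  # tool x down: +roll turns yaw negative
    r=(r+90)%180-90
    R2=R@Rn.from_euler('x',r,degrees=True).as_matrix()
    print("t",round(o["clock"],2),"tcp",o["tool_pos"].round(4),"jawyaw",round(cur,1),"tilt",np.degrees(np.arccos(-R[2,0])).round(2),"open",round(o["opening"],4),"j6",o["joint_pos"][5].round(1),"F",o["force"].round(1))
    print("roll",round(r,2),"then offset mm",((R2.T@d)*1000).round(1))
E
python3 - <<'E'
from h import *
s=dict(np.load("top0.npz")); P=cloud(s)
for u,v in [(480,240),(484,228),(146,221),(213,230),(241,230),(492,240)]: print((u,v),P[v,u].round(3))
# heights across vise
for v in (215,228,240): print(v,[tuple(P[v,u,[1,2]].round(3)) for u in range(212,246,3)])
go(.47,.27,.30,0)
E
```

```text
(480, 240) [ 0.444 -0.522  0.108]
(484, 228) [ 0.487 -0.572 -0.002]
(146, 221) [0.476 0.539 0.006]
(213, 230) [ 0.454  0.321 -0.005]
(241, 230) [0.456 0.228 0.004]
(492, 240) [ 0.444 -0.552  0.126]
215 [(np.float64(0.327), np.float64(-0.005)), (np.float64(0.315), np.float64(0.004)), (np.float64(0.296), np.float64(0.052)), (np.float64(0.286), np.float64(0.058)), (np.float64(0.276), np.float64(0.056)), (np.float64(0.266), np.float64(0.059)), (np.float64(0.256), np.float64(0.062)), (np.float64(0.247), np.float64(0.059)), (np.float64(0.238), np.float64(0.059)), (np.float64(0.237), np.float64(-0.001)), (np.float64(0.227), np.float64(0.0)), (np.float64(0.217), np.float64(-0.003))]
228 [(np.float64(0.323), np.float64(0.004)), (np.float64(0.313), np.float64(0.003)), (np.float64(0.301), np.float64(0.013)), (np.float64(0.285), np.float64(0.051)), (np.float64(0.276), np.float64(0.046)), (np.float64(0.267), np.float64(0.046)), (np.float64(0.257), np.float64(0.047)), (np.float64(0.253), np.float64(0.009)), (np.float64(0.243), np.float64(0.012)), (np.float64(0.235), np.float64(0.001)), (np.float64(0.225), np.float64(0.001)), (np.float64(0.215), np.float64(0.005))]
240 [(np.float64(0.321), np.float64(0.003)), (np.float64(0.311), np.float64(0.007)), (np.float64(0.3), np.float64(0.01)), (np.float64(0.285), np.float64(0.043)), (np.float64(0.275), np.float64(0.045)), (np.float64(0.264), np.float64(0.055)), (np.float64(0.259), np.float64(0.027)), (np.float64(0.251), np.float64(0.014)), (np.float64(0.242), np.float64(0.006)), (np.float64(0.233), np.float64(0.003)), (np.float64(0.223), np.float64(0.005)), (np.float64(0.214), np.float64(-0.004))]
t 0.15 tcp [ 0.1973 -0.6452  0.2259] jawyaw 107.0 tilt 0.07 open 0.0876 j6 -16.5 F [-0.7 -0.3 -0.2]
roll -73.0 then offset mm [ -73.2 -915.2 -272.7]
```

Emit:
servo_tool:
  motion:
    - {"offset":[-0.02,0,0],"roll":-10.5,"claw":0.5}
    - {"offset":[-0.02,0,0],"roll":-10.5,"claw":0.5}
    - {"offset":[-0.02,0,0],"roll":-10.5,"claw":0.5}
    - {"offset":[-0.02,0,0],"roll":-10.5,"claw":0.5}
    - {"offset":[-0.02,0,0],"roll":-10.5,"claw":0.5}
    - {"offset":[-0.02,0,0],"roll":-10.5,"claw":0.5}
    - {"offset":[0,0,0],"roll":-10,"claw":0.5}

```text
clock: 1.02
tool_pos: [0.1975, -0.646, 0.3483]
orientation: [113.3, 89.9, -66.4]
force: [-0.4, 0.4, -1.0]
opening: 0.0658
```

Emit:
servo_tool:
  motion:
    - {"offset":[0,-0.047,-0.036],"roll":0,"claw":0.5}
    - {"offset":[0,-0.047,-0.036],"roll":0,"claw":0.5}
    - {"offset":[0,-0.047,-0.036],"roll":0,"claw":0.5}
    - {"offset":[0,-0.047,-0.036],"roll":0,"claw":0.5}
    - {"offset":[0,-0.047,-0.036],"roll":0,"claw":0.5}
    - {"offset":[0,-0.047,-0.036],"roll":0,"claw":0.5}
    - {"offset":[0,-0.047,-0.036],"roll":0,"claw":0.5}
    - {"offset":[0,-0.047,-0.036],"roll":0,"claw":0.5}
    - {"offset":[0,0,0],"roll":0,"claw":0.5}
    - {"offset":[0,0,0],"roll":0,"claw":0.5}

```text
clock: 2.28
tool_pos: [0.4853, -0.2692, 0.3463]
orientation: [-5.5, 90.0, 174.5]
force: [-1.8, 0.2, 0.1]
opening: 0.0657
```

Run:
```python
from h import *
go(.47,.27,.30,0)
s=ctrl.snapshot("wrist"); cv2.imwrite("pics/w1.png",s["frame"]); np.savez("w1.npz",**s); print(s["extrinsics"].round(3))
cv2.imwrite("pics/ow1.png",ortho(s,.35,.75,-.4,.25,.018,True))
```

```text
t 2.27 tcp [ 0.4853 -0.2692  0.3463] jawyaw -179.9 tilt 0.03 open 0.0657 j6 8.9 F [-1.8  0.2  0.1]
roll 0.07 then offset mm [  46.4 -539.2   15.3]
[[-1.     0.     0.001  0.486]
 [-0.001 -0.962 -0.273 -0.343]
 [ 0.001 -0.273  0.962  0.504]
 [ 0.     0.     0.     1.   ]]
```

View pics/w1.png

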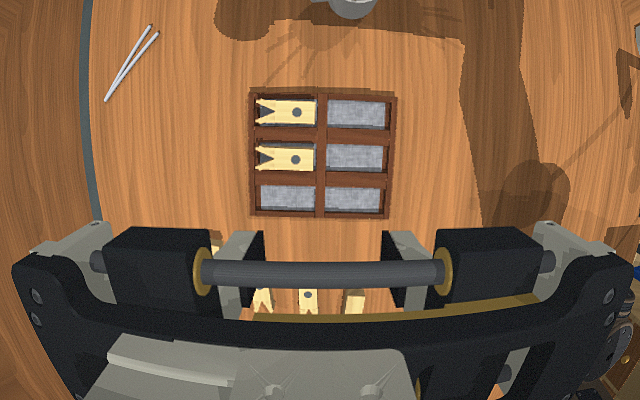

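View pics/ow1.png

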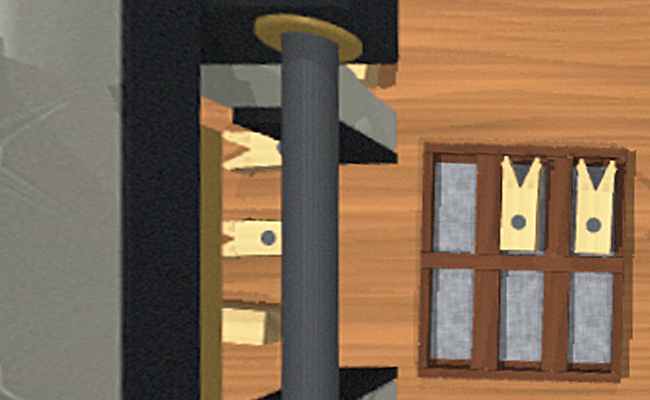

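```bash
cat > fitrack.py <<'E'
from h import *
from scipy.optimize import minimize
s=dict(np.load("w1.npz"))
x0,x1,y0,y1=.33,.65,-.42,-.13; res=.001
A=ortho(s,x0,x1,y0,y1,.008,True,res); hsv=cv2.cvtColor(A,cv2.COLOR_BGR2HSV)
m=((hsv[...,1]<70)&(hsv[...,2]>60)).astype(np.float32); cv2.imwrite("pics/m.png",np.hstack([A,cv2.cvtColor((m*255).astype(np.uint8),cv2.COLOR_GRAY2BGR)]))
X,Y=np.meshgrid(np.arange(x1,x0,-res),np.arange(y1,y0,-res),indexing='ij')[0:2]
X=X[:m.shape[0],:m.shape[1]];Y=Y[:m.shape[0],:m.shape[1]]
C=s["extrinsics"][:3,3]; k=(.018-.008)/(C[2]-.008)
X2=X+k*(C[0]-X);Y2=Y+k*(C[1]-Y)
pk=[(i*.058,j*.07) for i in(-1,1) for j in(-1,0,1)]
def soft(d): return 1/(1+np.exp(-d/.0007))
def model(p,occ):
    c,sn=np.cos(p[2]),np.sin(p[2]); M=np.zeros_like(m)
    for n,(a,b) in enumerate(pk):
        if n in occ: continue
        f=1
        for U,V in((X,Y),(X2,Y2)):
            lx=c*(U-p[0])+sn*(V-p[1])-a; ly=-sn*(U-p[0])+c*(V-p[1])-b
            f=f*soft(.05-abs(lx))*soft(.022-abs(ly))
        M+=f
    return M
occ=[3,4]
def cost(p):
    M=model(p,occ); W=np.ones_like(m)
    q=model(p,[0,1,2,5])+0 # ignore occupied pockets
    W=1-np.clip(cv2.dilate(q,np.ones((9,9))),0,1)
    return float((W*(M-m)**2).mean())
best=min((minimize(cost,[.487,-.27,t],method='Nelder-Mead',options=dict(initial_simplex=[[.487,-.27,t],[.492,-.27,t],[.487,-.265,t],[.487,-.27,t+.03]],xatol=1e-5,fatol=1e-9)) for t in(-.03,0,.03)),key=lambda r:r.fun)
p=best.x; print(p,np.degrees(p[2]),best.fun)
for n,(a,b) in enumerate(pk):
    c,sn=np.cos(p[2]),np.sin(p[2]); print(n,(p[0]+c*a-sn*b).round(4),(p[1]+sn*a+c*b).round(4),"occ" if n in occ else "")
cv2.imwrite("pics/m2.png",np.hstack([A,cv2.cvtColor((np.abs(model(p,occ)-m)*255).astype(np.uint8),cv2.COLOR_GRAY2BGR)]))
E
python3 fitrack.py
```

```text
[ 0.4889405  -0.27129279 -0.02415702] -1.3840954922513993 0.02616768144071102
0 0.4293 -0.3399 
1 0.431 -0.2699 
2 0.4326 -0.1999 
3 0.5452 -0.3427 occ
4 0.5469 -0.2727 occ
5 0.5486 -0.2027
```

View pics/m2.png

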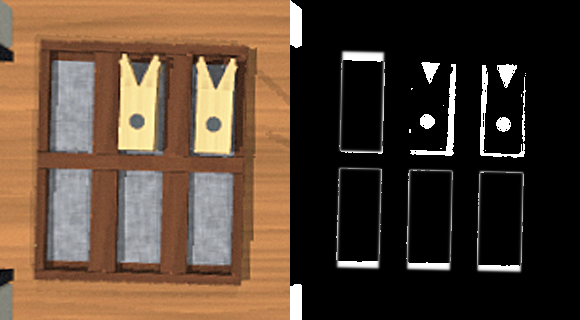

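Emit:
servo_tool:
  motion:
    - {"offset":[0,-0.0625,-0.01],"roll":0,"claw":0.5}
    - {"offset":[0,-0.0625,-0.01],"roll":0,"claw":0.5}
    - {"offset":[0,-0.0625,-0.01],"roll":0,"claw":0.5}
    - {"offset":[0,-0.0625,-0.01],"roll":0,"claw":0.5}
    - {"offset":[0,-0.0625,-0.01],"roll":0,"claw":0.5}
    - {"offset":[0,-0.0625,-0.01],"roll":0,"claw":0.5}
    - {"offset":[0,-0.0625,0],"roll":0,"claw":0.5}
    - {"offset":[0,0,0],"roll":0,"claw":0.5}
    - {"offset":[0,0,0],"roll":0,"claw":0.5}

```text
clock: 3.45
tool_pos: [0.5447, 0.1624, 0.3465]
orientation: [58.3, 90.0, -121.7]
force: [1.0, -0.8, 0.1]
opening: 0.0655
```

Run:
```python
from h import *
go(.47,.27,.30,0)
s=ctrl.snapshot("wrist"); cv2.imwrite("pics/w2.png",s["frame"]); np.savez("w2.npz",**s); print(s["extrinsics"].round(3))
cv2.imwrite("pics/ow2.png",ortho(s,.33,.75,-.2,.25,.028,True))
```

```text
t 3.45 tcp [0.5447 0.1624 0.3465] jawyaw 180.0 tilt 0.03 open 0.0655 j6 -36.4 F [ 1.  -0.8  0.1]
roll -0.04 then offset mm [  46.5 -107.6   74.7]
[[-1.    -0.001  0.001  0.545]
 [ 0.001 -0.962 -0.272  0.088]
 [ 0.001 -0.272  0.962  0.504]
 [ 0.     0.     0.     1.   ]]
```

View pics/ow2.png

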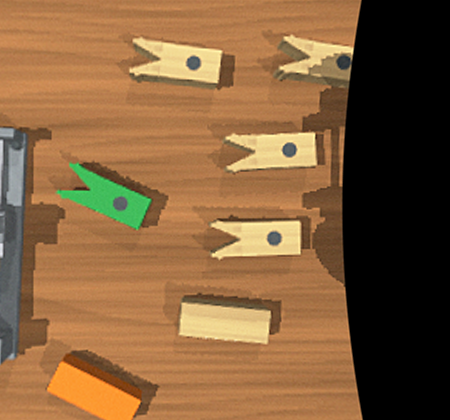

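Emit:
servo_tool:
  motion:
    - {"offset":[0,-0.0625,0.01],"roll":0,"claw":0.5}
    - {"offset":[0,-0.0625,0.01],"roll":0,"claw":0.5}
    - {"offset":[0,-0.0625,0.01],"roll":0,"claw":0.5}
    - {"offset":[0,0,0],"roll":0,"claw":0.5}
    - {"offset":[0,0,0],"roll":0,"claw":0.5}

```text
clock: 4.12
tool_pos: [0.5154, 0.3472, 0.3466]
orientation: [95.4, 90.0, -84.7]
force: [-0.0, -0.3, -0.7]
opening: 0.0657
```

Run:
```python
from h import *
go(.47,.27,.30,0)
s=ctrl.snapshot("wrist"); cv2.imwrite("pics/w3.png",s["frame"]); np.savez("w3.npz",**s); print(s["extrinsics"].round(3))
cv2.imwrite("pics/ow3.png",ortho(s,.33,.75,.1,.4,.048,True))
```

```text
t 4.12 tcp [0.5154 0.3472 0.3466] jawyaw 179.9 tilt 0.02 open 0.0657 j6 -52.0 F [-0.  -0.3 -0.7]
roll -0.06 then offset mm [46.7 77.2 45.4]
[[-1.    -0.002  0.     0.516]
 [ 0.001 -0.962 -0.273  0.273]
 [ 0.001 -0.273  0.962  0.504]
 [ 0.     0.     0.     1.   ]]
```

View pics/ow3.png

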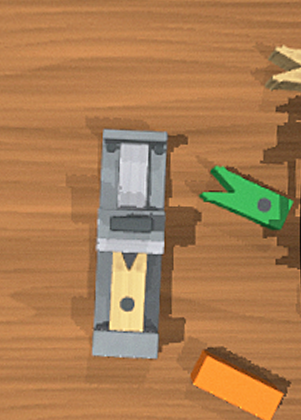

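View pics/w3.png

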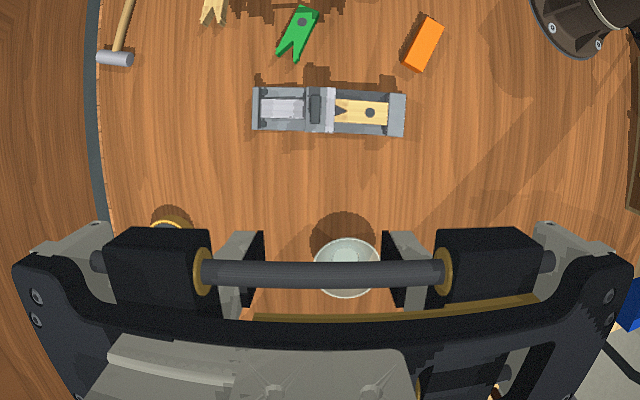

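```bash
cat >> h.py <<'E'
def yellow(A):
    h=cv2.cvtColor(A,cv2.COLOR_BGR2HSV); return cv2.inRange(h,(17,50,150),(32,190,255))
def rects(m,x1,y1,res=.001,amin=600):
    m=cv2.morphologyEx(m,cv2.MORPH_OPEN,np.ones((3,3)))
    cs,_=cv2.findContours(m,cv2.RETR_EXTERNAL,cv2.CHAIN_APPROX_NONE); out=[]
    for c in cs:
        a=cv2.contourArea(c)
        if a<amin: continue
        (cx,cy),_,_=r=cv2.minAreaRect(c); b=cv2.boxPoints(r)
        p=np.stack([x1-b[:,1]*res,y1-b[:,0]*res],-1); e=[p[1]-p[0],p[2]-p[1]]; L=[np.hypot(*v) for v in e]; v=e[int(np.argmax(L))]
        yaw=np.degrees(np.arctan2(v[1],v[0])); yaw=(yaw+90)%180-90
        out.append((x1-cy*res,y1-cx*res,yaw,max(L),min(L),a)); 
    return out
E
python3 - <<'E'
from h import *
np.set_printoptions(suppress=True)
s=dict(np.load("w3.npz"))
A=ortho(s,.33,.75,.2,.35,.048,True,.0005)
m=yellow(A)
for r in rects(m,.75,.35,.0005,1000): print("fin",np.round(r,4))
P=cloud(s,True); 
for lo,hi in((.082,.096),(.054,.064),(.036,.053)):
    k=(P[...,2]>lo)&(P[...,2]<hi)&(abs(P[...,1]-.27)<.08)&(P[...,0]>.3)&(P[...,0]<.7)
    q=P[k]; 
    if len(q)<20: continue
    r=cv2.minAreaRect((q[:,:2]*1000).astype(np.float32)); print(lo,len(q),q.mean(0).round(4),r, q.min(0).round(3),q.max(0).round(3))
B=ortho(s,.45,.65,.2,.35,.09,True,.0005); cv2.imwrite("pics/grip.png",B)
s=dict(np.load("w2.npz"))
A=ortho(s,.33,.75,-.2,.25,.028,True); cv2.imwrite("pics/m.png",yellow(A))
for r in rects(yellow(A),.75,.25): print(np.round(r,4))
E
```

```text
fin [   0.4587    0.2725   -2.8864    0.0792    0.0347 9850.5   ]
0.082 288 [0.5252 0.2693 0.0886] ((525.186279296875, 269.53802490234375), (38.50556945800781, 14.110822677612305), 84.24603271484375) [0.517 0.251 0.085] [0.532 0.288 0.091]
0.054 1060 [0.5171 0.2693 0.0586] ((519.1165161132812, 269.978515625), (67.02436065673828, 42.483238220214844), 87.30699920654297) [0.497 0.236 0.055] [0.54  0.304 0.061]
0.036 2200 [0.4606 0.2724 0.0468] ((507.5606384277344, 270.9920654296875), (67.11944580078125, 231.1551055908203), 87.86760711669922) [0.392 0.233 0.036] [0.623 0.308 0.052]
[   0.4275    0.0259   84.8056    0.0905    0.034  2886.    ]
[   0.5105   -0.005   -90.        0.09      0.037  2531.    ]
[   0.5987   -0.0206  -88.0909    0.0903    0.0371 2548.    ]
[   0.6886    0.0746   82.4053    0.0899    0.0376 2556.5   ]
[   0.6923   -0.0659   82.4054    0.0706    0.0369 1537.5   ]
```

View pics/grip.png

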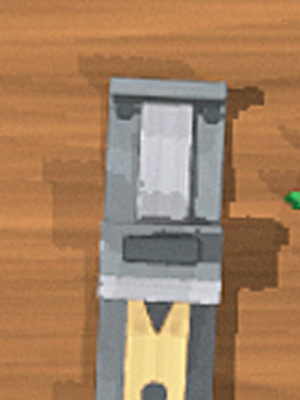

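View pics/m.png

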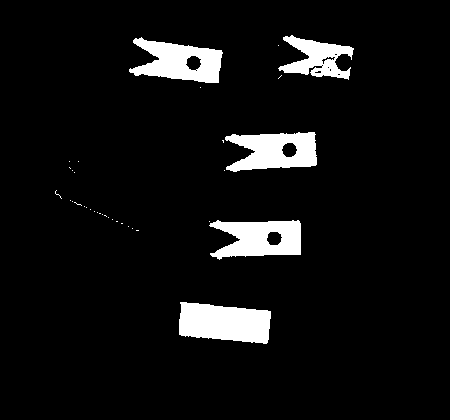

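```bash
python3 -c "
from h import *
go(.525,.2695,.066,-2.5)"
```

```text
t 4.17 tcp [0.5156 0.3468 0.3469] jawyaw 179.9 tilt 0.02 open 0.0657 j6 -52.0 F [1.1 0.  0. ]
roll 2.4 then offset mm [280.9  76.9 -12.7]
```

Emit:
servo_tool:
  motion:
    - {"offset":[0,0,0],"roll":2.4,"claw":0.3}
    - {"offset":[0.05,0.0385,-0.0064],"roll":0,"claw":0.2}
    - {"offset":[0.05,0.0385,-0.0064],"roll":0,"claw":0.2}
    - {"offset":[0.05,0,0],"roll":0,"claw":0.2}
    - {"offset":[0.05,0,0],"roll":0,"claw":0.2}
    - {"offset":[0.03,0,0],"roll":0,"claw":0.2}
    - {"offset":[0,0,0],"roll":0,"claw":0.2}
    - {"offset":[0,0,0],"roll":0,"claw":0.2}

```text
clock: 5.18
tool_pos: [0.5255, 0.2718, 0.1198]
orientation: [-146.4, 89.9, 31.2]
force: [-0.8, -0.0, 0.4]
opening: 0.0526
```

```bash
python3 -c "
from h import *
go(.525,.2695,.066,-2.5)"
```

```text
t 5.17 tcp [0.5255 0.2718 0.1198] jawyaw 177.5 tilt 0.13 open 0.0526 j6 -48.8 F [-0.8 -0.   0.4]
roll 0.05 then offset mm [53.8  2.4  0.5]
```

Emit:
servo_tool:
  motion:
    - {"offset":[0.025,0.002,0],"roll":0,"claw":0.2}
    - {"offset":[0.02,0,0],"roll":0,"claw":0.2}
    - {"offset":[0.0085,0,0],"roll":0,"claw":0.2}
    - {"offset":[0,0,0],"roll":0,"claw":-1}
    - {"offset":[0,0,0],"roll":0,"claw":-1}
    - {"offset":[0,0,0],"roll":0,"claw":-1}
    - {"offset":[0,0,0],"roll":0,"claw":-1}
    - {"offset":[0,0,0],"roll":0,"claw":-1}

```text
clock: 6.18
tool_pos: [0.5246, 0.2704, 0.0649]
orientation: [-146.6, 90.0, 31.0]
force: [1.2, 0.6, 1.7]
opening: 0.0139
```

Emit:
servo_tool:
  motion:
    - {"offset":[0,0,-0.009],"roll":0,"claw":-1}
    - {"offset":[0,0,-0.009],"roll":0,"claw":-1}
    - {"offset":[0,0,-0.009],"roll":0,"claw":-1}
    - {"offset":[0,0,-0.009],"roll":0,"claw":-1}
    - {"offset":[0,0,-0.008],"roll":0,"claw":-1}
    - {"offset":[0,0,0],"roll":0,"claw":-1}
    - {"offset":[0,0,0],"roll":0,"claw":-1}

```text
clock: 7.05
tool_pos: [0.5687, 0.2682, 0.0649]
orientation: [-170.3, 90.0, 7.3]
force: [1.6, -2.4, 3.6]
opening: 0.0137
```

Run:
```python
from h import *
go(.525,.2695,.066,-2.5)
s=ctrl.snapshot("top"); cv2.imwrite("pics/t4.png",ortho(s,.35,.75,.1,.4,.048)); cv2.imwrite("pics/t4.png",cv2.resize(cv2.imread("pics/t4.png"),None,fx=1.5,fy=1.5))
```

```text
t 7.05 tcp [0.5687 0.2682 0.0649] jawyaw 177.6 tilt 0.04 open 0.0137 j6 -45.4 F [ 1.6 -2.4  3.6]
roll 0.1 then offset mm [-1.1  0.6 43.7]
```

View pics/t4.png

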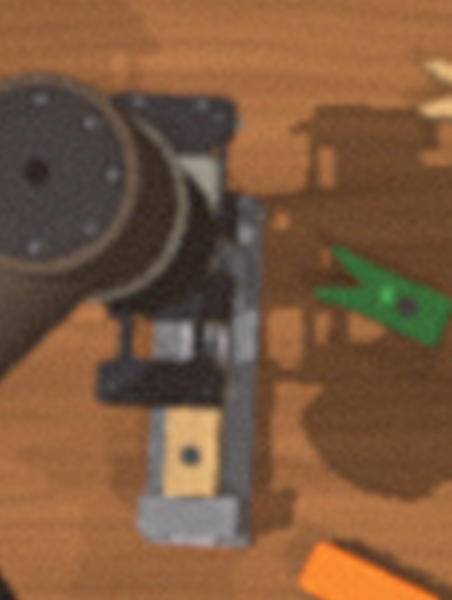

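Emit:
servo_tool:
  motion:
    - {"offset":[0,0,0],"roll":0,"claw":0}
    - {"offset":[0,0,0],"roll":0,"claw":0}
    - {"offset":[0,0,0],"roll":0,"claw":0}
    - {"offset":[-0.03,0,0],"roll":0,"claw":0.2}
    - {"offset":[-0.05,0,0],"roll":-10,"claw":0.2}
    - {"offset":[-0.04,0,0],"roll":-10,"claw":0.2}
    - {"offset":[0,0,0],"roll":-10,"claw":0.2}
    - {"offset":[0,0,0],"roll":-10,"claw":0.2}
    - {"offset":[0,0,0],"roll":-10,"claw":0.2}
    - {"offset":[0,0,0],"roll":-10,"claw":0.2}
    - {"offset":[0,0,0],"roll":-10,"claw":0.2}
    - {"offset":[0,0,0],"roll":-10,"claw":0.2}

```text
clock: 8.6
tool_pos: [0.568, 0.2684, 0.1843]
orientation: [-61.5, 90.0, -163.5]
force: [-0.8, 0.7, 0.3]
opening: 0.0525
```

```bash
python3 -c "
from h import *
go(.464,.2722,.034,-92.8)"
```

```text
t 8.6 tcp [0.568  0.2684 0.1843] jawyaw -102.1 tilt 0.02 open 0.0525 j6 34.9 F [-0.8  0.7  0.3]
roll -9.26 then offset mm [ 150.3 -104.     1.2]
```

Emit:
servo_tool:
  motion:
    - {"offset":[0,0,0],"roll":-9.3,"claw":0.2}
    - {"offset":[0,-0.052,0],"roll":0,"claw":0.2}
    - {"offset":[0,-0.052,0],"roll":0,"claw":0.2}
    - {"offset":[0.04,0,0.001],"roll":0,"claw":0.2}
    - {"offset":[0.04,0,0],"roll":0,"claw":0.2}
    - {"offset":[0,0,0],"roll":0,"claw":0.2}
    - {"offset":[0,0,0],"roll":0,"claw":0.2}

```text
clock: 9.48
tool_pos: [0.4651, 0.2735, 0.1057]
orientation: [114.3, 89.9, 21.3]
force: [-0.2, 0.0, 0.6]
opening: 0.0525
```

Run:
```python
from h import *
go(.464,.2722,.034,-92.8)
s=ctrl.snapshot("wrist"); cv2.imwrite("pics/w5.png",s["frame"])
```

```text
t 9.47 tcp [0.4651 0.2735 0.1057] jawyaw -93.1 tilt 0.06 open 0.0525 j6 35.6 F [-0.2  0.   0.6]
roll -0.27 then offset mm [71.7 -1.1  1.4]
```

View pics/w5.png

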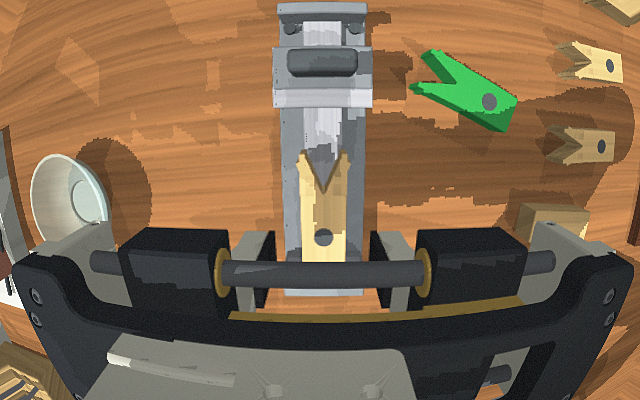

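Emit:
servo_tool:
  motion:
    - {"offset":[0.03,-0.001,0.001],"roll":0,"claw":0.2}
    - {"offset":[0.03,0,0],"roll":0,"claw":0.2}
    - {"offset":[0.012,0,0],"roll":0,"claw":0.2}
    - {"offset":[0,0,0],"roll":0,"claw":0.2}
    - {"offset":[0,0,0],"roll":0,"claw":-1}
    - {"offset":[0,0,0],"roll":0,"claw":-1}
    - {"offset":[0,0,0],"roll":0,"claw":-1}
    - {"offset":[0,0,0],"roll":0,"claw":-1}

```text
clock: 10.52
tool_pos: [0.4637, 0.2725, 0.0335]
orientation: [135.0, 89.9, 42.0]
force: [-1.3, 0.1, 6.3]
opening: 0.0334
```

Emit:
servo_tool:
  motion:
    - {"offset":[-0.01,0,0],"roll":0,"claw":-1}
    - {"offset":[-0.03,0,0],"roll":0,"claw":-1}
    - {"offset":[-0.05,0,0],"roll":0,"claw":-1}
    - {"offset":[-0.04,0,0],"roll":0,"claw":-1}
    - {"offset":[0,0,0],"roll":0,"claw":-1}

```text
clock: 11.15
tool_pos: [0.4645, 0.2733, 0.1665]
orientation: [139.7, 89.6, 46.7]
force: [-0.5, 0.5, -1.6]
opening: 0.0337
```

Run:
```python
from h import *
go(.5486,-.2027,.021,-91.4)
s=ctrl.snapshot("wrist"); cv2.imwrite("pics/w6.png",s["frame"])
```

```text
t 11.15 tcp [0.4645 0.2733 0.1665] jawyaw -93.1 tilt 0.37 open 0.0337 j6 35.6 F [-0.5  0.5 -1.6]
roll -1.68 then offset mm [143.6  95.1 474.5]
```

View pics/w6.png

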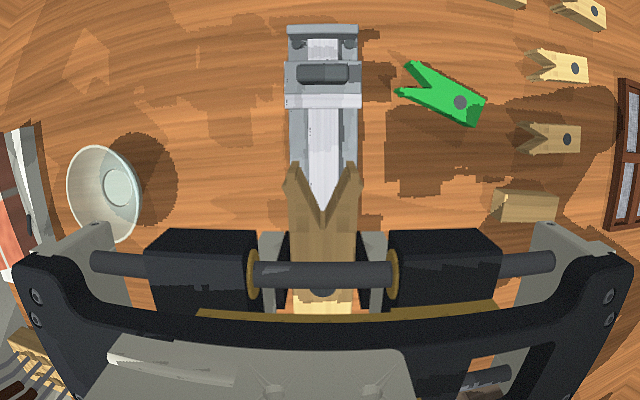

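Emit:
servo_tool:
  motion:
    - {"offset":[0,0,0],"roll":-1.7,"claw":-1}
    - {"offset":[0,0.012,0.059],"roll":0,"claw":-1}
    - {"offset":[0,0.012,0.059],"roll":0,"claw":-1}
    - {"offset":[0,0.012,0.059],"roll":0,"claw":-1}
    - {"offset":[0,0.012,0.059],"roll":0,"claw":-1}
    - {"offset":[0,0.012,0.059],"roll":0,"claw":-1}
    - {"offset":[0,0.012,0.059],"roll":0,"claw":-1}
    - {"offset":[0,0.012,0.059],"roll":0,"claw":-1}
    - {"offset":[0.05,0.012,0.06],"roll":0,"claw":-1}
    - {"offset":[0.04,0,0],"roll":0,"claw":-1}
    - {"offset":[0,0,0],"roll":0,"claw":-1}
    - {"offset":[0,0,0],"roll":0,"claw":-1}

```text
clock: 12.7
tool_pos: [0.546, -0.1904, 0.0836]
orientation: [-26.6, 90.0, -117.9]
force: [0.5, -0.0, -0.1]
opening: 0.0336
```

Run:
```python
from h import *
go(.5486,-.2027,.0225,-91.4)
s=ctrl.snapshot("wrist"); cv2.imwrite("pics/w7.png",s["frame"])
```

```text
t 12.7 tcp [ 0.546  -0.1904  0.0836] jawyaw -91.3 tilt 0.03 open 0.0336 j6 88.5 F [ 0.5 -0.  -0.1]
roll 0.09 then offset mm [61.1  3.  12.2]
```

View pics/w7.png

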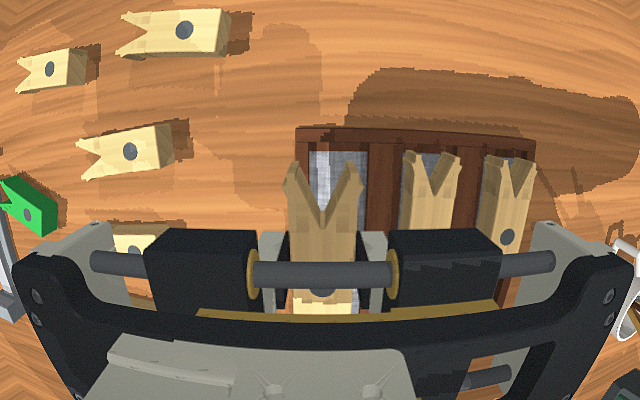

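Emit:
servo_tool:
  motion:
    - {"offset":[0,0.003,0.0122],"roll":0,"claw":-1}
    - {"offset":[0.03,0,0],"roll":0,"claw":-1}
    - {"offset":[0.015,0,0],"roll":0,"claw":-1}
    - {"offset":[0,0,0],"roll":0,"claw":-1}

```text
clock: 13.25
tool_pos: [0.5477, -0.2029, 0.0375]
orientation: [-88.2, 89.9, -179.5]
force: [0.0, 0.5, -0.1]
opening: 0.0337
```

Run:
```python
from h import *
go(.5486,-.2027,.0225,-91.4)
```

```text
t 13.25 tcp [ 0.5477 -0.2029  0.0375] jawyaw -91.4 tilt 0.1 open 0.0337 j6 89.8 F [ 0.   0.5 -0.1]
roll 0.03 then offset mm [15.   0.9 -0.2]
```

Emit:
servo_tool:
  motion:
    - {"offset":[0.01,0.001,0],"roll":0,"claw":-1}
    - {"offset":[0.005,0,0],"roll":0,"claw":-1}
    - {"offset":[0,0,0],"roll":0,"claw":-1}
    - {"offset":[0,0,0],"roll":0,"claw":-0.05}
    - {"offset":[0,0,0],"roll":0,"claw":0}
    - {"offset":[0,0,0],"roll":0,"claw":0}
    - {"offset":[-0.02,0,0],"roll":0,"claw":0}
    - {"offset":[-0.04,0,0],"roll":0,"claw":0}
    - {"offset":[-0.06,0,0],"roll":0,"claw":0}
    - {"offset":[-0.06,0,0],"roll":0,"claw":0}
    - {"offset":[0,0,0],"roll":0,"claw":0.2}

```text
clock: 14.62
tool_pos: [0.552, -0.2035, 0.2089]
orientation: [82.4, 89.4, -8.9]
force: [0.3, 0.8, -0.8]
opening: 0.0492
```

Run:
```python
from h import *
go(.4275,.0259,.0135,-5.2)
s=ctrl.snapshot("wrist"); cv2.imwrite("pics/w8.png",s["frame"])
P=cloud(s,True); A=ortho(s,.35,.75,-.4,.1,.036,True); cv2.imwrite("pics/ow8.png",A)
for r in rects(yellow(A),.75,.1): print(np.round(r,4))
```

```text
t 14.62 tcp [ 0.552  -0.2035  0.2089] jawyaw -91.4 tilt 0.57 open 0.0492 j6 89.8 F [ 0.3  0.8 -0.8]
roll -86.16 then offset mm [ 193.8  217.3 -146.7]
[ 5.140e-01 -1.100e-02 -9.000e+01  8.800e-02  3.600e-02  2.388e+03]
[ 5.4260e-01 -3.3910e-01 -3.8655e+00  8.9700e-02  4.3100e-02  2.8400e+03]
[ 5.4520e-01 -2.6990e-01 -3.0128e+00  8.9900e-02  3.8500e-02  2.7225e+03]
[ 5.5200e-01 -2.0320e-01 -1.9749e+00  8.9100e-02  3.7200e-02  2.5480e+03]
[ 6.00300e-01 -2.65000e-02 -8.79546e+01  8.82000e-02  3.62000e-02
  2.43850e+03]
[6.87900e-01 6.29000e-02 8.25686e+01 7.93000e-02 3.48000e-02 2.28600e+03]
[ 6.89000e-01 -7.93000e-02  8.05377e+01  8.73000e-02  3.67000e-02
  2.37700e+03]
```

View pics/w8.png

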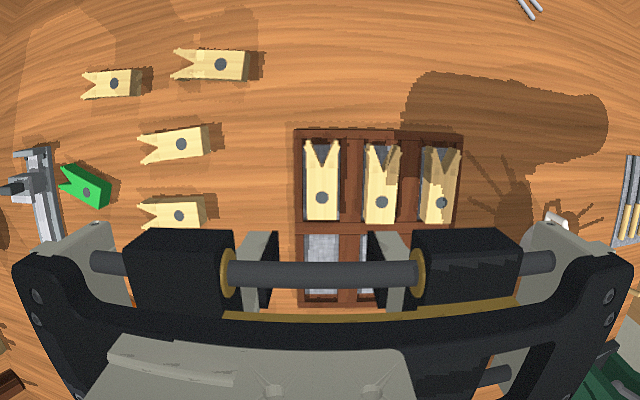

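Emit:
servo_tool:
  motion:
    - {"offset":[0,0,0],"roll":10.43,"claw":0.3}
    - {"offset":[0,0,0],"roll":10.43,"claw":0.3}
    - {"offset":[0,0,0],"roll":10.43,"claw":0.3}
    - {"offset":[0,0,0],"roll":10.43,"claw":0.3}
    - {"offset":[0,0,0],"roll":10.43,"claw":0.3}
    - {"offset":[0,0,0],"roll":10.43,"claw":0.3}
    - {"offset":[0,0,0],"roll":10.43,"claw":0.3}
    - {"offset":[0,0,0],"roll":10.43,"claw":0.3}
    - {"offset":[0,0,0],"roll":10.43,"claw":0.3}
    - {"offset":[0,-0.04,0.015],"roll":0,"claw":0.3}
    - {"offset":[0,-0.05,0.02],"roll":0,"claw":0.3}
    - {"offset":[0,-0.05,0.03],"roll":0,"claw":0.3}

```text
clock: 16.18
tool_pos: [0.4963, -0.0565, 0.2015]
orientation: [16.8, 89.9, -168.6]
force: [0.1, 1.2, -0.6]
opening: 0.0571
```

Run:
```python
from h import *
go(.4275,.0259,.0135,-5.2)
```

```text
t 16.18 tcp [ 0.4963 -0.0565  0.2015] jawyaw 174.7 tilt 0.14 open 0.0571 j6 -21.4 F [ 0.1  1.2 -0.6]
roll -0.13 then offset mm [188.1 -75.9  75.5]
```

Emit:
servo_tool:
  motion:
    - {"offset":[0,-0.038,0.038],"roll":0,"claw":0.3}
    - {"offset":[0.03,-0.038,0.0375],"roll":0,"claw":0.3}
    - {"offset":[0.04,0,0],"roll":0,"claw":0.3}
    - {"offset":[0,0,0],"roll":0,"claw":0.3}
    - {"offset":[0,0,0],"roll":0,"claw":0.3}

```text
clock: 16.8
tool_pos: [0.4297, 0.0249, 0.1336]
orientation: [82.1, 90.0, -103.1]
force: [-0.3, -0.4, 0.2]
opening: 0.0566
```

Run:
```python
from h import *
go(.4275,.0259,.0135,-5.2)
s=ctrl.snapshot("wrist"); cv2.imwrite("pics/w9.png",s["frame"])
```

```text
t 16.8 tcp [0.4297 0.0249 0.1336] jawyaw 174.7 tilt 0.04 open 0.0566 j6 -35.1 F [-0.3 -0.4  0.2]
roll -0.08 then offset mm [120.1  -0.9   2.3]
```

View pics/w9.png

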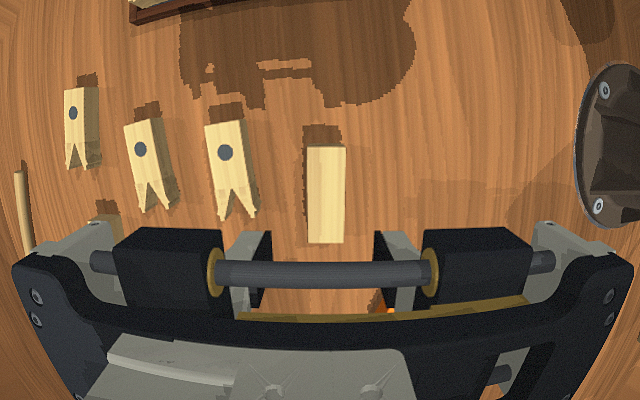

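```bash
cat >> h.py <<'E'
def spares(name,zt=.028,win=(.33,.76,-.2,.25)):
    s=ctrl.snapshot("wrist"); cv2.imwrite(f"pics/{name}.png",s["frame"])
    A=ortho(s,*win,zt,True); cv2.imwrite(f"pics/{name}o.png",A)
    for r in rects(yellow(A),win[1],win[3]): print(np.round(r[:5],4))
E
python3 - <<'E'
from h import *
spares("w10")
E
```

```text
[4.27000e-01 2.48000e-02 8.46107e+01 8.92000e-02 3.37000e-02]
[ 5.105e-01 -5.500e-03 -9.000e+01  8.900e-02  3.700e-02]
[ 5.99200e-01 -2.12000e-02 -8.72737e+01  8.91000e-02  3.72000e-02]
[ 6.90000e-01 -7.56000e-02  8.20928e+01  8.88000e-02  3.69000e-02]
```

View pics/w10o.png

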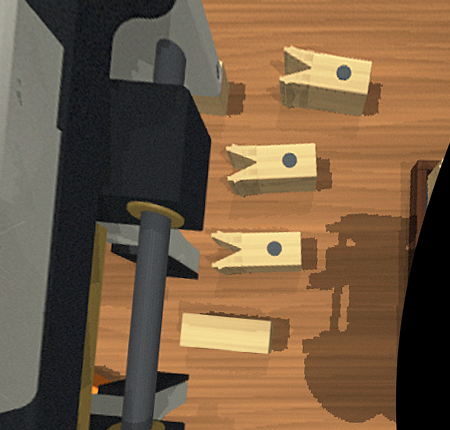

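Emit:
servo_tool:
  motion:
    - {"offset":[0.03,0,0.0025],"roll":0,"claw":0.3}
    - {"offset":[0.04,0,0],"roll":0,"claw":0.3}
    - {"offset":[0.03,0,0],"roll":0,"claw":0.3}
    - {"offset":[0.019,0,0],"roll":0,"claw":0.3}
    - {"offset":[0,0,0],"roll":0,"claw":0.3}
    - {"offset":[0,0,0],"roll":0,"claw":-1}
    - {"offset":[0,0,0],"roll":0,"claw":-1}
    - {"offset":[0,0,0],"roll":0,"claw":-1}
    - {"offset":[0,0,0],"roll":0,"claw":-1}

```text
clock: 18.02
tool_pos: [0.4272, 0.0256, 0.0147]
orientation: [-152.0, 89.9, 22.8]
force: [-1.6, -0.0, 7.9]
opening: 0.0334
```

Emit:
servo_tool:
  motion:
    - {"offset":[-0.03,0,0],"roll":0,"claw":-1}
    - {"offset":[-0.05,0,0],"roll":0,"claw":-1}
    - {"offset":[-0.05,0,0],"roll":0,"claw":-1}
    - {"offset":[0,0,0],"roll":0,"claw":-1}

```text
clock: 18.52
tool_pos: [0.4289, 0.0264, 0.1479]
orientation: [-149.6, 89.5, 25.2]
force: [0.2, 0.3, -1.4]
opening: 0.0334
```

Run:
```python
from h import *
go(.4645,.2722,.0345,-92.5)
s=ctrl.snapshot("wrist"); cv2.imwrite("pics/w11.png",s["frame"])
```

```text
t 18.52 tcp [0.4289 0.0264 0.1479] jawyaw 174.8 tilt 0.47 open 0.0334 j6 -35.3 F [ 0.2  0.3 -1.4]
roll 87.27 then offset mm [114.5 -24.  246.7]
```

View pics/w11.png

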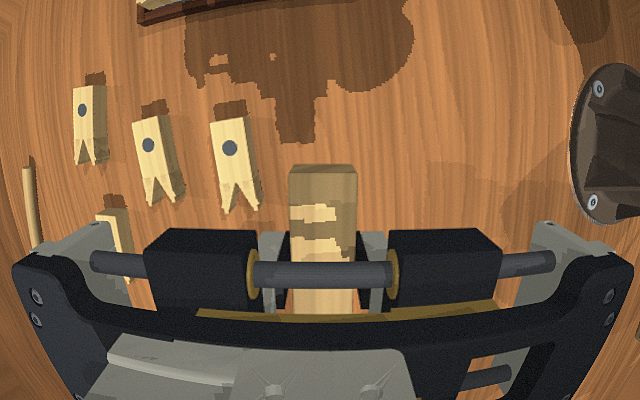

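Emit:
servo_tool:
  motion:
    - {"offset":[0,0,0],"roll":-10.3,"claw":-1}
    - {"offset":[0,0,0],"roll":-10.3,"claw":-1}
    - {"offset":[0,0,0],"roll":-10.3,"claw":-1}
    - {"offset":[0,0,0],"roll":-10.3,"claw":-1}
    - {"offset":[0,0,0],"roll":-10.3,"claw":-1}
    - {"offset":[0,0,0],"roll":-10.3,"claw":-1}
    - {"offset":[0,0,0],"roll":-10.3,"claw":-1}
    - {"offset":[0,0,0],"roll":-10.3,"claw":-1}
    - {"offset":[0,0,0],"roll":-10.3,"claw":-1}
    - {"offset":[0,0,0],"roll":0,"claw":-1}

```text
clock: 19.82
tool_pos: [0.4258, 0.025, 0.1428]
orientation: [-65.9, 89.9, -158.6]
force: [0.6, -0.8, -1.4]
opening: 0.034
```

Emit:
servo_tool:
  motion:
    - {"offset":[0,0.005,-0.05],"roll":0,"claw":-1}
    - {"offset":[0,0.005,-0.05],"roll":0,"claw":-1}
    - {"offset":[0,0.005,-0.05],"roll":0,"claw":-1}
    - {"offset":[0,0.005,-0.05],"roll":0,"claw":-1}
    - {"offset":[0,0.006,-0.046],"roll":0,"claw":-1}
    - {"offset":[0.03,0,0],"roll":0,"claw":-1}
    - {"offset":[0,0,0],"roll":0,"claw":-1}
    - {"offset":[0,0,0],"roll":0,"claw":-1}

```text
clock: 20.82
tool_pos: [0.4637, 0.2695, 0.1142]
orientation: [-14.4, 90.0, -107.1]
force: [1.0, -0.4, -1.1]
opening: 0.0337
```

Run:
```python
from h import *
go(.4665,.2720,.0350,-92.5)
s=ctrl.snapshot("wrist"); cv2.imwrite("pics/w12.png",s["frame"])
```

```text
t 20.82 tcp [0.4637 0.2695 0.1142] jawyaw -92.7 tilt 0.04 open 0.0337 j6 36.2 F [ 1.  -0.4 -1.1]
roll -0.18 then offset mm [79.2  2.7 -2.7]
```

View pics/w12.png

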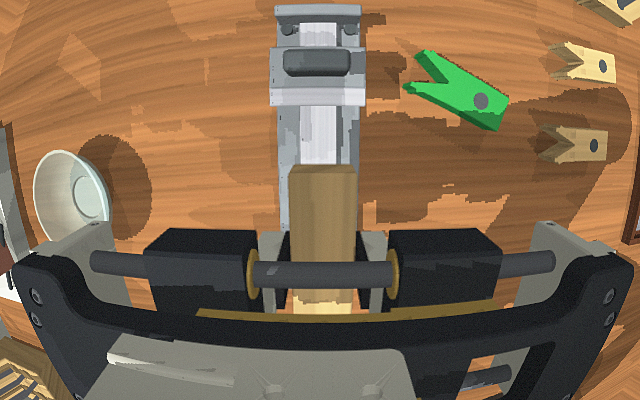

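Emit:
servo_tool:
  motion:
    - {"offset":[0,0.0027,-0.0027],"roll":-0.2,"claw":-1}
    - {"offset":[0.03,0,0],"roll":0,"claw":-1}
    - {"offset":[0.03,0,0],"roll":0,"claw":-1}
    - {"offset":[0,0,0],"roll":0,"claw":-1}
    - {"offset":[0,0,0],"roll":0,"claw":-1}

```text
clock: 21.5
tool_pos: [0.4673, 0.273, 0.0553]
orientation: [129.9, 89.9, 37.6]
force: [-0.2, -0.3, -0.2]
opening: 0.0337
```

Run:
```python
from h import *
go(.4665,.2720,.0350,-92.5)
```

```text
t 21.5 tcp [0.4673 0.273  0.0553] jawyaw -92.4 tilt 0.09 open 0.0337 j6 36.5 F [-0.2 -0.3 -0.2]
roll 0.14 then offset mm [20.3 -0.8  1.1]
```

Lower, release, retreat, and look.

Emit:
servo_tool:
  motion:
    - {"offset":[0.012,-0.0005,0.001],"roll":0,"claw":-1}
    - {"offset":[0.0085,0,0],"roll":0,"claw":-1}
    - {"offset":[0,0,0],"roll":0,"claw":-1}
    - {"offset":[0,0,0],"roll":0,"claw":-0.05}
    - {"offset":[0,0,0],"roll":0,"claw":0}
    - {"offset":[0,0,0],"roll":0,"claw":0}
    - {"offset":[-0.03,0,0],"roll":0,"claw":0}
    - {"offset":[-0.05,0,0],"roll":0,"claw":0}
    - {"offset":[-0.05,0,0],"roll":0,"claw":0}
    - {"offset":[0,0,0],"roll":0,"claw":0.2}
    - {"offset":[0,0,0],"roll":0,"claw":0.2}

```text
clock: 22.88
tool_pos: [0.4656, 0.2713, 0.1632]
orientation: [-138.9, 90.0, 128.7]
force: [-1.1, -0.2, -0.2]
opening: 0.0517
```

Run:
```python
from h import *
go(.569,.2682,.0650,177.5)
s=ctrl.snapshot("wrist"); cv2.imwrite("pics/w13.png",s["frame"])
P=cloud(s,True); k=(P[...,2]>.082)&(P[...,2]<.096)&(abs(P[...,1]-.27)<.04)&(P[...,0]>.5)&(P[...,0]<.65); q=P[k]
print(len(q), cv2.minAreaRect((q[:,:2]*1000).astype(np.float32)))
```

```text
t 22.88 tcp [0.4656 0.2713 0.1632] jawyaw -92.4 tilt 0.03 open 0.0517 j6 36.6 F [-1.1 -0.2 -0.2]
roll -89.88 then offset mm [ 98.2   1.4 103.5]
987 ((568.664794921875, 267.4281311035156), (38.64772415161133, 14.114197731018066), 87.74827575683594)
```

View pics/w13.png

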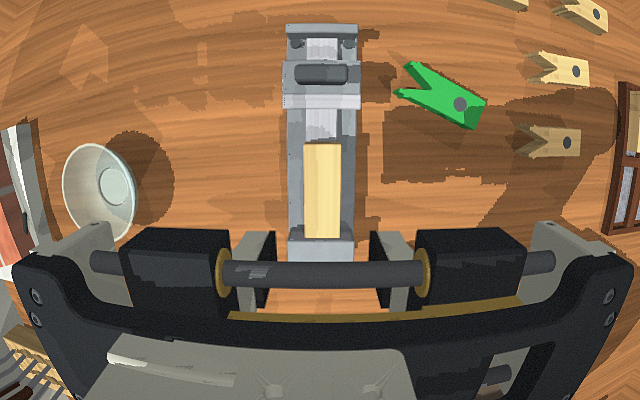

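Emit:
servo_tool:
  motion:
    - {"offset":[0,0,0],"roll":10,"claw":0.2}
    - {"offset":[0,0,0],"roll":10,"claw":0.2}
    - {"offset":[0,0,0],"roll":10,"claw":0.2}
    - {"offset":[0,0,0],"roll":10,"claw":0.2}
    - {"offset":[0,0,0],"roll":10,"claw":0.2}
    - {"offset":[0,0,0],"roll":10,"claw":0.2}
    - {"offset":[0,0,0],"roll":10,"claw":0.2}
    - {"offset":[0,0,0],"roll":10,"claw":0.2}
    - {"offset":[0,0,0],"roll":10,"claw":0.2}
    - {"offset":[0,-0.001,-0.052],"roll":0,"claw":0.2}
    - {"offset":[0.03,0,-0.052],"roll":0,"claw":0.2}
    - {"offset":[0,0,0],"roll":0,"claw":0.2}

```text
clock: 24.42
tool_pos: [0.5702, 0.2662, 0.127]
orientation: [42.2, 89.5, -140.4]
force: [-0.5, -1.2, -0.9]
opening: 0.0526
```

Emit:
servo_tool:
  motion:
    - {"offset":[0,0,0],"roll":0,"claw":0.2}

```text
clock: 24.55
tool_pos: [0.5692, 0.2674, 0.1314]
orientation: [43.4, 89.8, -139.0]
force: [0.2, 1.2, -0.7]
opening: 0.053
```

Run:
```python
from h import *
go(.5687,.268,.0650,177.5)
```

```text
t 24.55 tcp [0.5692 0.2674 0.1314] jawyaw 177.6 tilt 0.22 open 0.053 j6 -45.3 F [ 0.2  1.2 -0.7]
roll 0.09 then offset mm [66.4 -0.8  0.3]
```

Emit:
servo_tool:
  motion:
    - {"offset":[0.03,0,0],"roll":0,"claw":0.2}
    - {"offset":[0.025,0,0],"roll":0,"claw":0.2}
    - {"offset":[0.011,0,0],"roll":0,"claw":0.2}
    - {"offset":[0,0,0],"roll":0,"claw":0.2}
    - {"offset":[0,0,0],"roll":0,"claw":-1}
    - {"offset":[0,0,0],"roll":0,"claw":-1}
    - {"offset":[0,0,0],"roll":0,"claw":-1}
    - {"offset":[0,0,0],"roll":0,"claw":-1}
    - {"offset":[0,0,0],"roll":0,"claw":-1}

```text
clock: 25.68
tool_pos: [0.5696, 0.2682, 0.0676]
orientation: [3.0, 90.0, -179.4]
force: [-2.3, 0.5, 2.6]
opening: 0.0141
```

Emit:
servo_tool:
  motion:
    - {"offset":[0,0,0.008],"roll":0,"claw":-1}
    - {"offset":[0,0,0.008],"roll":0,"claw":-1}
    - {"offset":[0,0,0.008],"roll":0,"claw":-1}
    - {"offset":[0,0,0.008],"roll":0,"claw":-1}
    - {"offset":[0,0,0.004],"roll":0,"claw":-1}
    - {"offset":[0,0,0.003],"roll":0,"claw":-1}
    - {"offset":[0,0,0],"roll":0,"claw":-1}
    - {"offset":[0,0,0],"roll":0,"claw":-1}

```text
clock: 26.68
tool_pos: [0.5312, 0.27, 0.0676]
orientation: [-137.3, 90.0, 40.3]
force: [2.3, -0.0, -0.5]
opening: 0.0139
```

Emit:
servo_tool:
  motion:
    - {"offset":[0,0,0.002],"roll":0,"claw":-1}
    - {"offset":[0,0,0.002],"roll":0,"claw":-1}
    - {"offset":[0,0,0.001],"roll":0,"claw":-1}
    - {"offset":[0,0,0],"roll":0,"claw":-1}
    - {"offset":[0,0,0],"roll":0,"claw":-1}

```text
clock: 27.3
tool_pos: [0.5261, 0.2703, 0.0676]
orientation: [-135.6, 90.0, 42.0]
force: [4.9, 1.5, -1.6]
opening: 0.014
```

Emit:
servo_tool:
  motion:
    - {"offset":[0,0,0.001],"roll":0,"claw":-1}
    - {"offset":[0,0,0.001],"roll":0,"claw":-1}
    - {"offset":[0,0,0],"roll":0,"claw":-1}

```text
clock: 27.68
tool_pos: [0.5242, 0.2703, 0.0676]
orientation: [-140.6, 90.0, 37.0]
force: [4.6, 0.7, -2.8]
opening: 0.0139
```

Emit:
servo_tool:
  motion:
    - {"offset":[0,0,0.001],"roll":0,"claw":-1}
    - {"offset":[0,0,0],"roll":0,"claw":-1}

```text
clock: 27.92
tool_pos: [0.5237, 0.2704, 0.0676]
orientation: [-155.1, 89.9, 22.6]
force: [8.0, -0.0, -3.1]
opening: 0.0139
```

Emit:
servo_tool:
  motion:
    - {"offset":[0,0,0.001],"roll":0,"claw":-1}
    - {"offset":[0,0,0],"roll":0,"claw":-1}

```text
clock: 28.18
tool_pos: [0.5237, 0.2704, 0.0676]
orientation: [-163.3, 89.8, 14.4]
force: [14.1, -1.5, -6.6]
opening: 0.014
```

Emit:
servo_tool:
  motion:
    - {"offset":[0,0,-0.001],"roll":0,"claw":-1}
    - {"offset":[0,0,0],"roll":0,"claw":0}
    - {"offset":[0,0,0],"roll":0,"claw":0}
    - {"offset":[0,0,0],"roll":0,"claw":0}
    - {"offset":[-0.04,0,0],"roll":0,"claw":0.2}
    - {"offset":[-0.06,0,0],"roll":0,"claw":0.3}
    - {"offset":[-0.06,0.04,0],"roll":-2,"claw":0.3}
    - {"offset":[-0.04,0.05,0],"roll":0,"claw":0.3}
    - {"offset":[0,0,0],"roll":0,"claw":0.3}
    - {"offset":[0,0,0],"roll":0,"claw":0.3}

```text
clock: 29.42
tool_pos: [0.5207, 0.1865, 0.2583]
orientation: [-42.6, 90.0, 137.0]
force: [-0.3, -0.2, -1.1]
opening: 0.0574
```

Run:
```python
from h import *
go(.51,-.005,.0135,0)
spares("w14")
```

```text
t 29.43 tcp [0.5207 0.1865 0.2583] jawyaw 179.6 tilt 0.03 open 0.0574 j6 -40.4 F [-0.3 -0.2 -1.1]
roll -0.41 then offset mm [244.7 191.6  10.6]
[ 5.11e-01  3.50e-03 -9.00e+01  7.30e-02  3.80e-02]
[ 5.98100e-01 -8.50000e-03 -8.35169e+01  6.46000e-02  3.29000e-02]
[6.89100e-01 7.50000e-02 8.31573e+01 8.94000e-02 3.76000e-02]
```

View pics/w14.png

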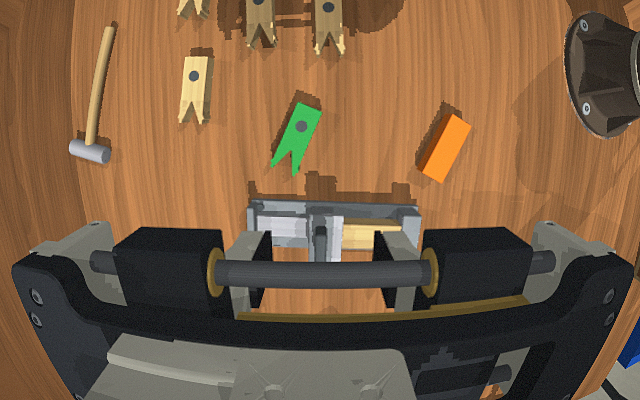

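Emit:
servo_tool:
  motion:
    - {"offset":[0.03,0.048,0.0025],"roll":-0.4,"claw":0.3}
    - {"offset":[0.03,0.048,0.0025],"roll":0,"claw":0.3}
    - {"offset":[0.03,0.048,0.0025],"roll":0,"claw":0.3}
    - {"offset":[0.03,0.048,0.0025],"roll":0,"claw":0.3}
    - {"offset":[0,0,0],"roll":0,"claw":0.3}
    - {"offset":[0,0,0],"roll":0,"claw":0.3}

```text
clock: 30.22
tool_pos: [0.511, -0.0049, 0.1378]
orientation: [26.6, 89.9, -153.4]
force: [0.6, -0.0, 0.6]
opening: 0.0574
```

Run:
```python
from h import *
go(.5105,-.005,.0135,0)
spares("w15")
```

```text
t 30.23 tcp [ 0.511  -0.0049  0.1378] jawyaw -180.0 tilt 0.09 open 0.0574 j6 -21.5 F [ 0.6 -0.   0.6]
roll 0.05 then offset mm [124.3   0.    0.3]
[ 5.12200e-01 -6.10000e-03 -8.80909e+01  8.95000e-02  3.81000e-02]
[ 5.99700e-01 -2.13000e-02 -8.66335e+01  8.91000e-02  3.72000e-02]
[ 6.90900e-01 -7.58000e-02  8.20731e+01  8.89000e-02  3.68000e-02]
```

View pics/w15o.png

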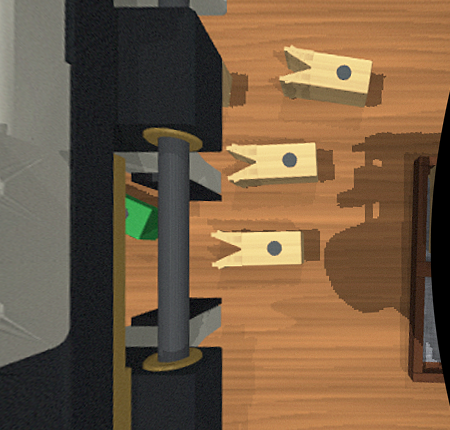

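Emit:
servo_tool:
  motion:
    - {"offset":[0.04,0.001,0],"roll":0,"claw":0.3}
    - {"offset":[0.04,0,0],"roll":0,"claw":0.3}
    - {"offset":[0.03,0,0],"roll":0,"claw":0.3}
    - {"offset":[0.013,0,0],"roll":0,"claw":0.3}
    - {"offset":[0,0,0],"roll":0,"claw":0.3}
    - {"offset":[0,0,0],"roll":0,"claw":-1}
    - {"offset":[0,0,0],"roll":0,"claw":-1}
    - {"offset":[0,0,0],"roll":0,"claw":-1}
    - {"offset":[0,0,0],"roll":0,"claw":-1}
    - {"offset":[-0.001,0,0],"roll":0,"claw":-1}

```text
clock: 31.52
tool_pos: [0.511, -0.0063, 0.0168]
orientation: [-147.2, 90.0, 32.9]
force: [0.8, -0.9, -1.7]
opening: 0.0336
```

Emit:
servo_tool:
  motion:
    - {"offset":[-0.03,0,0],"roll":0,"claw":-1}
    - {"offset":[-0.05,0,0],"roll":0,"claw":-1}
    - {"offset":[-0.05,0,0],"roll":0,"claw":-1}
    - {"offset":[0,0,0],"roll":0,"claw":-1}

```text
clock: 32.02
tool_pos: [0.5133, -0.0057, 0.1506]
orientation: [-164.3, 89.6, 15.8]
force: [0.5, -0.8, -2.4]
opening: 0.0338
```

Run:
```python
from h import *
go(.4326,-.1999,.022,-91.4)
```

```text
t 32.02 tcp [ 0.5133 -0.0057  0.1506] jawyaw -179.9 tilt 0.44 open 0.0338 j6 -21.3 F [ 0.5 -0.8 -2.4]
roll -88.54 then offset mm [127.6 -76.9 196.4]
```

Emit:
servo_tool:
  motion:
    - {"offset":[0,0,0],"roll":-10,"claw":-1}
    - {"offset":[0,0,0],"roll":-10,"claw":-1}
    - {"offset":[0,0,0],"roll":-10,"claw":-1}
    - {"offset":[0,0,0],"roll":-10,"claw":-1}
    - {"offset":[0,0,0],"roll":-10,"claw":-1}
    - {"offset":[0,0,0],"roll":-10,"claw":-1}
    - {"offset":[0,0,0],"roll":-10,"claw":-1}
    - {"offset":[0,0,0],"roll":-10,"claw":-1}
    - {"offset":[0,0,0],"roll":-8.5,"claw":-1}
    - {"offset":[0,0,0],"roll":0,"claw":-1}

```text
clock: 33.28
tool_pos: [0.5103, -0.0065, 0.1456]
orientation: [-78.0, 89.9, -169.6]
force: [0.0, 0.4, -1.8]
opening: 0.0338
```

Emit:
servo_tool:
  motion:
    - {"offset":[0,-0.019,0.049],"roll":0,"claw":-1}
    - {"offset":[0,-0.019,0.049],"roll":0,"claw":-1}
    - {"offset":[0,-0.019,0.049],"roll":0,"claw":-1}
    - {"offset":[0.03,-0.019,0.049],"roll":0,"claw":-1}
    - {"offset":[0.04,0,0],"roll":0,"claw":-1}
    - {"offset":[0,0,0],"roll":0,"claw":-1}
    - {"offset":[0,0,0],"roll":0,"claw":-1}

```text
clock: 34.15
tool_pos: [0.4308, -0.2001, 0.0774]
orientation: [48.1, 90.0, -43.4]
force: [1.1, 0.3, -0.4]
opening: 0.0338
```

Run:
```python
from h import *
go(.4326,-.1999,.0235,-91.4)
s=ctrl.snapshot("wrist"); cv2.imwrite("pics/w16.png",s["frame"])
```

```text
t 34.15 tcp [ 0.4308 -0.2001  0.0774] jawyaw -91.5 tilt 0.03 open 0.0338 j6 89.6 F [ 1.1  0.3 -0.4]
roll -0.1 then offset mm [53.9  1.8 -0.3]
```

View pics/w16.png

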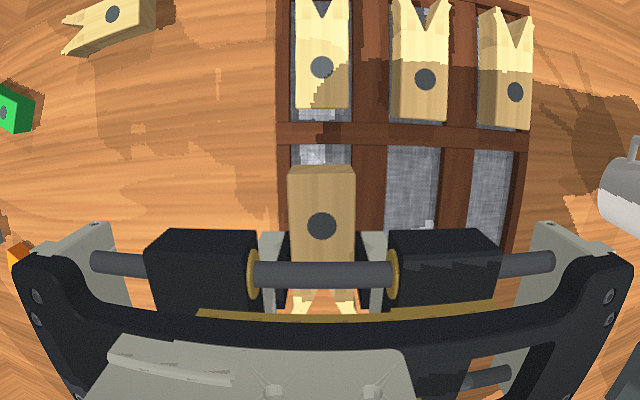

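Emit:
servo_tool:
  motion:
    - {"offset":[0.025,0.002,0],"roll":0,"claw":-1}
    - {"offset":[0.018,0,0],"roll":0,"claw":-1}
    - {"offset":[0.01,0,0],"roll":0,"claw":-1}
    - {"offset":[0,0,0],"roll":0,"claw":-1}
    - {"offset":[0,0,0],"roll":0,"claw":-1}

```text
clock: 34.83
tool_pos: [0.4328, -0.2001, 0.0243]
orientation: [86.8, 89.9, -4.7]
force: [-0.2, -1.2, -2.0]
opening: 0.034
```

Emit:
servo_tool:
  motion:
    - {"offset":[0,0,0],"roll":0,"claw":-0.05}
    - {"offset":[0,0,0],"roll":0,"claw":0}
    - {"offset":[0,0,0],"roll":0,"claw":0}
    - {"offset":[-0.02,0,0],"roll":0,"claw":0}
    - {"offset":[-0.05,0,0],"roll":0,"claw":0}
    - {"offset":[-0.06,0,0],"roll":0,"claw":0}
    - {"offset":[-0.05,0,0],"roll":0,"claw":0.2}
    - {"offset":[0,0,0],"roll":0,"claw":0.2}

```text
clock: 35.83
tool_pos: [0.4343, -0.2008, 0.2079]
orientation: [83.7, 89.5, -7.8]
force: [0.1, 0.3, -0.7]
opening: 0.0518
```

Run:
```python
from h import *
go(.5995,-.0212,.0135,3)
spares("w17",.036,(.35,.76,-.42,.0))
```

```text
t 35.83 tcp [ 0.4343 -0.2008  0.2079] jawyaw -91.4 tilt 0.48 open 0.0518 j6 89.7 F [ 0.1  0.3 -0.7]
roll 85.56 then offset mm [ 195.6 -171.  -172.7]
[ 0.432 -0.2    0.     0.09   0.038]
[ 0.5422 -0.339  -4.0856  0.0887  0.0448]
[ 0.5444 -0.2692 -3.6914  0.0896  0.039 ]
[ 0.5515 -0.2045  0.      0.089   0.037 ]
[ 5.97400e-01 -3.47000e-02 -8.78389e+01  7.07000e-02  3.31000e-02]
```

View pics/w17.png

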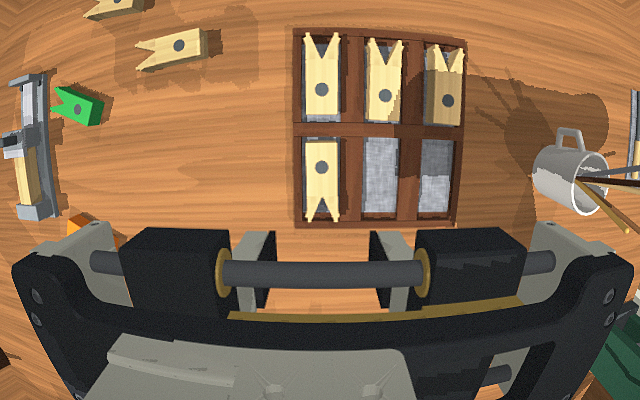

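Emit:
servo_tool:
  motion:
    - {"offset":[0,0,0],"roll":10.6,"claw":0.3}
    - {"offset":[0,0,0],"roll":10.6,"claw":0.3}
    - {"offset":[0,0,0],"roll":10.6,"claw":0.3}
    - {"offset":[0,0,0],"roll":10.6,"claw":0.3}
    - {"offset":[0,0,0],"roll":10.6,"claw":0.3}
    - {"offset":[0,0,0],"roll":10.6,"claw":0.3}
    - {"offset":[0,0,0],"roll":10.6,"claw":0.3}
    - {"offset":[0,0,0],"roll":10.6,"claw":0.3}
    - {"offset":[0,-0.043,-0.043],"roll":0.5,"claw":0.3}
    - {"offset":[0,-0.043,-0.043],"roll":0,"claw":0.3}
    - {"offset":[0,-0.043,-0.043],"roll":0,"claw":0.3}
    - {"offset":[0.03,-0.043,-0.043],"roll":0,"claw":0.3}

```text
clock: 37.38
tool_pos: [0.5924, -0.0203, 0.176]
orientation: [-177.6, 89.9, 5.7]
force: [0.1, -0.4, 0.0]
opening: 0.0576
```

Emit:
servo_tool:
  motion:
    - {"offset":[0.03,0,0],"roll":0,"claw":0.3}
    - {"offset":[0,0,0],"roll":0,"claw":0.3}
    - {"offset":[0,0,0],"roll":0,"claw":0.3}

```text
clock: 37.75
tool_pos: [0.5903, -0.0226, 0.1462]
orientation: [52.8, 90.0, -124.0]
force: [0.7, 0.4, 0.1]
opening: 0.0565
```

Run:
```python
from h import *
go(.5995,-.0212,.0135,-177)
spares("w18")
```

```text
t 37.75 tcp [ 0.5903 -0.0226  0.1462] jawyaw -176.8 tilt 0.04 open 0.0565 j6 -13.6 F [0.7 0.4 0.1]
roll 0.22 then offset mm [132.7  -1.   -9.3]
[ 0.4275 -0.1922 -2.1748  0.0914  0.0155]
[ 0.551 -0.194  0.     0.09   0.01 ]
[ 5.99000e-01 -2.13000e-02 -8.84724e+01  8.99000e-02  3.61000e-02]
[ 6.90900e-01 -7.58000e-02  8.21467e+01  8.88000e-02  3.68000e-02]
```

View pics/w18o.png

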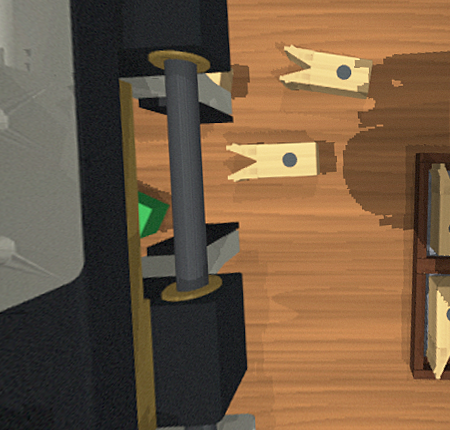

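Emit:
servo_tool:
  motion:
    - {"offset":[0.03,-0.0005,-0.0095],"roll":1.2,"claw":0.3}
    - {"offset":[0.04,0,0],"roll":0,"claw":0.3}
    - {"offset":[0.03,0,0],"roll":0,"claw":0.3}
    - {"offset":[0.02,0,0],"roll":0,"claw":0.3}
    - {"offset":[0.012,0,0],"roll":0,"claw":0.3}
    - {"offset":[0,0,0],"roll":0,"claw":0.3}

```text
clock: 38.55
tool_pos: [0.5999, -0.0214, 0.0142]
orientation: [161.4, 90.0, -16.6]
force: [-0.2, 0.2, 0.2]
opening: 0.057
```

Emit:
servo_tool:
  motion:
    - {"offset":[0,0,0],"roll":0,"claw":-1}
    - {"offset":[0,0,0],"roll":0,"claw":-1}
    - {"offset":[0,0,0],"roll":0,"claw":-1}
    - {"offset":[0,0,0],"roll":0,"claw":-1}

```text
clock: 39.05
tool_pos: [0.6002, -0.0209, 0.0146]
orientation: [-177.0, 90.0, 5.0]
force: [-1.8, 1.4, 5.7]
opening: 0.0338
```

Emit:
servo_tool:
  motion:
    - {"offset":[-0.03,0,0],"roll":0,"claw":-1}
    - {"offset":[-0.05,0,0],"roll":0,"claw":-1}
    - {"offset":[-0.05,0,0],"roll":-10,"claw":-1}
    - {"offset":[0,0,0],"roll":-10,"claw":-1}
    - {"offset":[0,0,0],"roll":-10,"claw":-1}
    - {"offset":[0,0,0],"roll":-10,"claw":-1}
    - {"offset":[0,0,0],"roll":-10,"claw":-1}
    - {"offset":[0,0,0],"roll":-10,"claw":-1}
    - {"offset":[0,0,0],"roll":-10,"claw":-1}
    - {"offset":[0,0,0],"roll":-10,"claw":-1}
    - {"offset":[0,0,0],"roll":0,"claw":-1}

```text
clock: 40.42
tool_pos: [0.5996, -0.021, 0.1436]
orientation: [-85.1, 90.0, 176.8]
force: [0.3, -0.4, -0.7]
opening: 0.0336
```

Run:
```python
from h import *
go(.431,-.2699,.0235,-91.4)
```

```text
t 40.42 tcp [ 0.5996 -0.021   0.1436] jawyaw -98.0 tilt 0.03 open 0.0336 j6 65.3 F [ 0.3 -0.4 -0.7]
roll -6.64 then offset mm [ 120.2 -162.4  252.9]
```

Emit:
servo_tool:
  motion:
    - {"offset":[0,0,0],"roll":-6.6,"claw":-1}
    - {"offset":[0,-0.032,0.05],"roll":0,"claw":-1}
    - {"offset":[0,-0.032,0.05],"roll":0,"claw":-1}
    - {"offset":[0,-0.032,0.05],"roll":0,"claw":-1}
    - {"offset":[0,-0.033,0.05],"roll":0,"claw":-1}
    - {"offset":[0.02,-0.033,0.053],"roll":0,"claw":-1}
    - {"offset":[0.045,0,0],"roll":0,"claw":-1}
    - {"offset":[0,0,0],"roll":0,"claw":-1}
    - {"offset":[0,0,0],"roll":0,"claw":-1}

```text
clock: 41.55
tool_pos: [0.4345, -0.2677, 0.0809]
orientation: [47.7, 90.0, -43.7]
force: [0.4, -0.1, -1.0]
opening: 0.0336
```

Run:
```python
from h import *
go(.431,-.2699,.0235,-91.4)
s=ctrl.snapshot("wrist"); cv2.imwrite("pics/w19.png",s["frame"])
```

```text
t 41.55 tcp [ 0.4345 -0.2677  0.0809] jawyaw -91.4 tilt 0.05 open 0.0336 j6 98.1 F [ 0.4 -0.1 -1. ]
roll -0.01 then offset mm [57.4 -3.5  2.3]
```

View pics/w19.png

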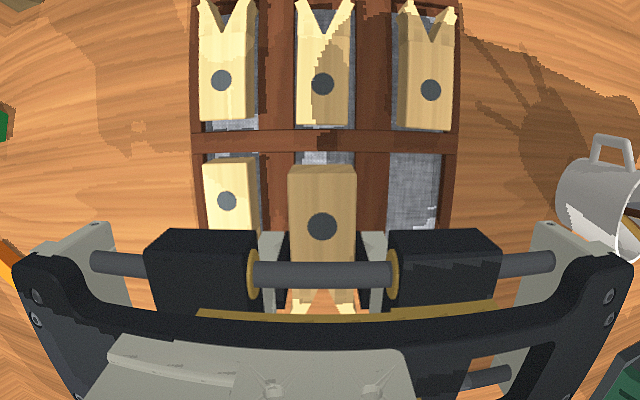

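Emit:
servo_tool:
  motion:
    - {"offset":[0.025,-0.0035,0.0022],"roll":0,"claw":-1}
    - {"offset":[0.02,0,0],"roll":0,"claw":-1}
    - {"offset":[0.012,0,0],"roll":0,"claw":-1}
    - {"offset":[0,0,0],"roll":0,"claw":-1}
    - {"offset":[0,0,0],"roll":0,"claw":-1}

```text
clock: 42.22
tool_pos: [0.4307, -0.2698, 0.0236]
orientation: [75.7, 89.9, -15.7]
force: [0.2, 0.4, -1.5]
opening: 0.0338
```

Emit:
servo_tool:
  motion:
    - {"offset":[0,0,0],"roll":0,"claw":-0.05}
    - {"offset":[0,0,0],"roll":0,"claw":0}
    - {"offset":[0,0,0],"roll":0,"claw":0}
    - {"offset":[-0.02,0,0],"roll":0,"claw":0}
    - {"offset":[-0.05,0,0],"roll":0,"claw":0}
    - {"offset":[-0.06,0,0],"roll":0,"claw":0}
    - {"offset":[-0.05,0,0],"roll":0,"claw":0.2}
    - {"offset":[0,0,0],"roll":0,"claw":0.2}

```text
clock: 43.22
tool_pos: [0.4322, -0.2706, 0.2073]
orientation: [74.9, 89.5, -16.5]
force: [-0.1, 0.8, -2.3]
opening: 0.052
```

Run:
```python
from h import *
go(.6905,-.0755,.0135,172.1)
spares("w20",.036,(.35,.76,-.42,.0))
```

```text
t 43.23 tcp [ 0.4322 -0.2706  0.2073] jawyaw -91.3 tilt 0.49 open 0.052 j6 98.5 F [-0.1  0.8 -2.3]
roll -83.44 then offset mm [195.4 229.  227.4]
[ 0.431 -0.27   0.     0.09   0.038]
[ 0.4325 -0.201   0.      0.089   0.038 ]
[ 0.5416 -0.3412 -3.8141  0.0894  0.0408]
[ 0.5444 -0.2705 -3.8141  0.0896  0.0382]
[ 0.5513 -0.2045 -0.7345  0.089   0.036 ]
```

View pics/w20.png

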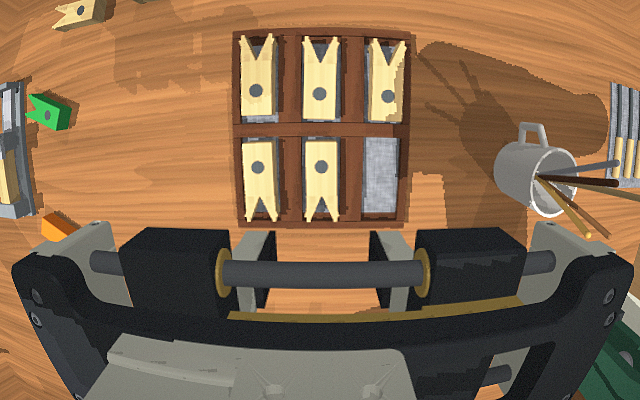

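Emit:
servo_tool:
  motion:
    - {"offset":[0,0,0],"roll":10.7,"claw":0.3}
    - {"offset":[0,0,0],"roll":10.7,"claw":0.3}
    - {"offset":[0,0,0],"roll":10.7,"claw":0.3}
    - {"offset":[0,0,0],"roll":10.7,"claw":0.3}
    - {"offset":[0,0,0],"roll":10.7,"claw":0.3}
    - {"offset":[0,0,0],"roll":10.7,"claw":0.3}
    - {"offset":[0,0,0],"roll":10.7,"claw":0.3}
    - {"offset":[0,0,0],"roll":10.7,"claw":0.3}
    - {"offset":[0,0,0],"roll":11,"claw":0.3}

```text
out of range: row 9 has 11, outside -10.7 to 10.7
```

Emit:
servo_tool:
  motion:
    - {"offset":[0,0,0],"roll":10.7,"claw":0.3}
    - {"offset":[0,0,0],"roll":10.7,"claw":0.3}
    - {"offset":[0,0,0],"roll":10.7,"claw":0.3}
    - {"offset":[0,0,0],"roll":10.7,"claw":0.3}
    - {"offset":[0,0,0],"roll":10.7,"claw":0.3}
    - {"offset":[0,0,0],"roll":10.7,"claw":0.3}
    - {"offset":[0,0,0],"roll":10.7,"claw":0.3}
    - {"offset":[0,0,0],"roll":10.7,"claw":0.3}
    - {"offset":[0,0,0],"roll":10.7,"claw":0.3}
    - {"offset":[0,0,0],"roll":0.3,"claw":0.3}

```text
clock: 44.52
tool_pos: [0.4292, -0.2696, 0.2014]
orientation: [-9.4, 89.9, 162.7]
force: [0.5, 1.0, -0.4]
opening: 0.0569
```

Emit:
servo_tool:
  motion:
    - {"offset":[0,-0.045,-0.045],"roll":0,"claw":0.3}
    - {"offset":[0,-0.045,-0.045],"roll":0,"claw":0.3}
    - {"offset":[0,-0.045,-0.045],"roll":0,"claw":0.3}
    - {"offset":[0,-0.045,-0.045],"roll":0,"claw":0.3}
    - {"offset":[0.03,-0.046,-0.045],"roll":0,"claw":0.3}
    - {"offset":[0.03,0,0],"roll":0,"claw":0.3}
    - {"offset":[0,0,0],"roll":0,"claw":0.3}
    - {"offset":[0,0,0],"roll":0,"claw":0.3}

```text
clock: 45.52
tool_pos: [0.6744, -0.0852, 0.1472]
orientation: [129.7, 90.0, -58.2]
force: [0.7, 0.4, -0.3]
opening: 0.057
```

Run:
```python
from h import *
go(.6905,-.0755,.0135,172.1)
spares("w21")
```

```text
t 45.52 tcp [ 0.6744 -0.0852  0.1472] jawyaw 172.1 tilt 0.03 open 0.057 j6 -17.1 F [ 0.7  0.4 -0.3]
roll 0.03 then offset mm [133.7 -11.8 -14.6]
[ 0.426  -0.1905  0.      0.092   0.017 ]
[ 0.5495 -0.1915  0.      0.091   0.015 ]
[ 0.6858  0.0405 -7.5947  0.0334  0.0235]
[ 6.91600e-01 -7.63000e-02  8.24054e+01  8.99000e-02  3.76000e-02]
```

View pics/w21o.png

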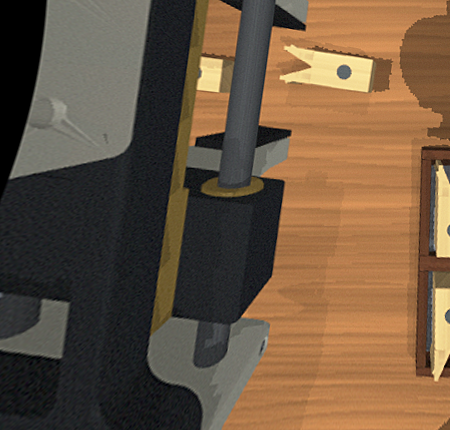

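Emit:
servo_tool:
  motion:
    - {"offset":[0.02,-0.011,-0.015],"roll":0,"claw":0.3}
    - {"offset":[0.04,0,0],"roll":0,"claw":0.3}
    - {"offset":[0.04,0,0],"roll":0,"claw":0.3}
    - {"offset":[0.02,0,0],"roll":0,"claw":0.3}
    - {"offset":[0.0125,0,0],"roll":0,"claw":0.3}
    - {"offset":[0,0,0],"roll":0,"claw":0.3}

```text
clock: 46.32
tool_pos: [0.691, -0.0759, 0.0143]
orientation: [172.3, 90.0, -15.7]
force: [-0.2, 0.5, 0.1]
opening: 0.057
```

Emit:
servo_tool:
  motion:
    - {"offset":[0,0,0],"roll":0,"claw":-1}
    - {"offset":[0,0,0],"roll":0,"claw":-1}
    - {"offset":[0,0,0],"roll":0,"claw":-1}
    - {"offset":[0,0,0],"roll":0,"claw":-1}

```text
clock: 46.82
tool_pos: [0.6912, -0.0757, 0.0148]
orientation: [-172.2, 89.9, -0.1]
force: [-0.9, 1.0, 4.8]
opening: 0.0335
```

Emit:
servo_tool:
  motion:
    - {"offset":[-0.03,0,0],"roll":0,"claw":-1}
    - {"offset":[-0.05,0,0],"roll":0,"claw":-1}
    - {"offset":[-0.05,0,0],"roll":-10,"claw":-1}
    - {"offset":[0,0,0],"roll":-10,"claw":-1}
    - {"offset":[0,0,0],"roll":-10,"claw":-1}
    - {"offset":[0,0,0],"roll":-10,"claw":-1}
    - {"offset":[0,0,0],"roll":-10,"claw":-1}
    - {"offset":[0,0,0],"roll":-10,"claw":-1}
    - {"offset":[0,0,0],"roll":-10,"claw":-1}
    - {"offset":[0,0,0],"roll":-10,"claw":-1}
    - {"offset":[0,0,0],"roll":-10,"claw":-1}
    - {"offset":[0,0,0],"roll":0,"claw":-1}

```text
clock: 48.32
tool_pos: [0.6904, -0.0758, 0.1435]
orientation: [-90.6, 90.0, 171.3]
force: [0.1, 0.4, -1.2]
opening: 0.0336
```

Run:
```python
from h import *
go(.4293,-.3399,.0235,-91.4)
s=ctrl.snapshot("wrist"); cv2.imwrite("pics/w22.png",s["frame"])
```

```text
t 48.33 tcp [ 0.6904 -0.0758  0.1435] jawyaw -98.0 tilt 0.04 open 0.0336 j6 72.2 F [ 0.1  0.4 -1.2]
roll -6.64 then offset mm [ 120.2 -254.5  270.4]
```

View pics/w22.png

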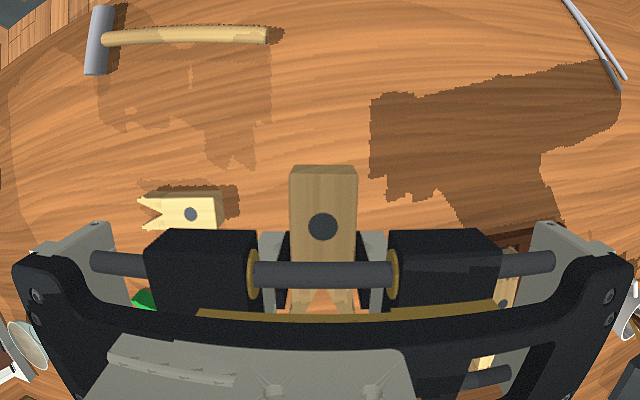

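Emit:
servo_tool:
  motion:
    - {"offset":[0,0,0],"roll":-6.6,"claw":-1}
    - {"offset":[0,-0.042,0.045],"roll":0,"claw":-1}
    - {"offset":[0,-0.042,0.045],"roll":0,"claw":-1}
    - {"offset":[0,-0.042,0.045],"roll":0,"claw":-1}
    - {"offset":[0,-0.042,0.045],"roll":0,"claw":-1}
    - {"offset":[0,-0.043,0.045],"roll":0,"claw":-1}
    - {"offset":[0.02,-0.043,0.045],"roll":0,"claw":-1}
    - {"offset":[0.03,0,0],"roll":0,"claw":-1}
    - {"offset":[0,0,0],"roll":0,"claw":-1}
    - {"offset":[0,0,0],"roll":0,"claw":-1}

```text
clock: 49.62
tool_pos: [0.4333, -0.3378, 0.0957]
orientation: [49.3, 89.9, -42.1]
force: [0.2, -0.9, -1.0]
opening: 0.0338
```

Run:
```python
from h import *
go(.4293,-.3399,.0235,-91.4)
s=ctrl.snapshot("wrist"); cv2.imwrite("pics/w23.png",s["frame"])
```

```text
t 49.62 tcp [ 0.4333 -0.3378  0.0957] jawyaw -91.4 tilt 0.06 open 0.0338 j6 106.1 F [ 0.2 -0.9 -1. ]
roll -0.0 then offset mm [72.2 -4.   2.2]
```

View pics/w23.png

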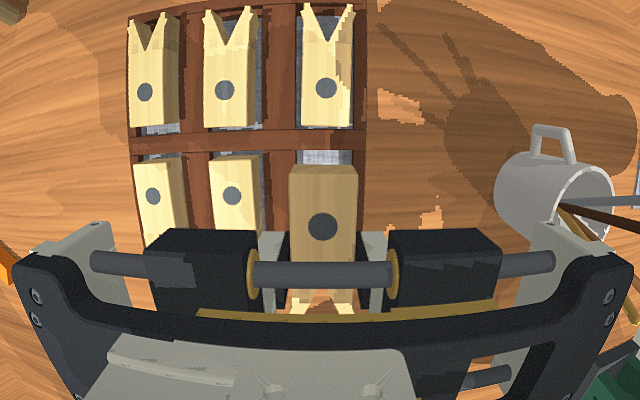

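Run:
```python
from h import *
s=ctrl.snapshot("wrist"); P=cloud(s,True)[:225,470:]
k=(P[...,2]>.06)&(P[...,2]<.25)&(P[...,1]<-.42); q=P[k]; print(len(q),q.min(0),q.max(0))
s=ctrl.snapshot("scene"); cv2.imwrite("pics/s23.png",cv2.resize(s["frame"][60:260,80:400],None,fx=2.5,fy=2.5))
```

```text
4899 [ 0.42315354 -0.57692612  0.06000005] [ 0.50412227 -0.42007704  0.16811208]
```

View pics/s23.png

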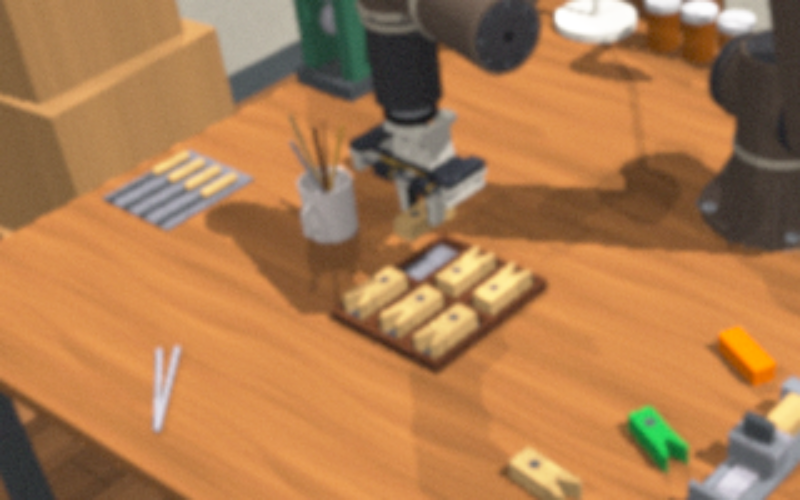

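Emit:
servo_tool:
  motion:
    - {"offset":[0.02,-0.004,0.0022],"roll":0,"claw":-1}
    - {"offset":[0.02,0,0],"roll":0,"claw":-1}
    - {"offset":[0.02,0,0],"roll":0,"claw":-1}
    - {"offset":[0.012,0,0],"roll":0,"claw":-1}
    - {"offset":[0,0,0],"roll":0,"claw":-1}
    - {"offset":[0,0,0],"roll":0,"claw":-1}

```text
clock: 50.52
tool_pos: [0.4288, -0.3399, 0.0232]
orientation: [68.4, 90.0, -23.0]
force: [-0.1, -0.5, -1.3]
opening: 0.0335
```

Emit:
servo_tool:
  motion:
    - {"offset":[0,0,0],"roll":0,"claw":-0.05}
    - {"offset":[0,0,0],"roll":0,"claw":0}
    - {"offset":[0,0,0],"roll":0,"claw":0}
    - {"offset":[-0.02,0,0],"roll":0,"claw":0}
    - {"offset":[-0.05,0,0],"roll":0,"claw":0}
    - {"offset":[-0.06,0,0],"roll":0,"claw":0}
    - {"offset":[-0.06,0,-0.03],"roll":0,"claw":0}
    - {"offset":[-0.06,0,-0.03],"roll":0,"claw":0}
    - {"offset":[0,0,-0.03],"roll":0,"claw":0}
    - {"offset":[0,0,0],"roll":0,"claw":0}
    - {"offset":[0,0,0],"roll":0,"claw":0}

```text
clock: 51.9
tool_pos: [0.4301, -0.254, 0.2644]
orientation: [-81.5, 90.0, -172.8]
force: [-0.2, 0.0, -0.8]
opening: 0.0435
```

Run:
```python
from h import *
go(.43,-.2,.4,-91.4)
spares("w24",.036,(.35,.76,-.42,.0))
s=ctrl.snapshot("scene"); cv2.imwrite("pics/s24.png",cv2.resize(s["frame"][100:300,180:500],None,fx=2.5,fy=2.5))
s=ctrl.snapshot("wrist"); P=cloud(s,True)
# pin top heights
for n,(x,y) in enumerate([(.4293,-.3399),(.431,-.2699),(.4326,-.1999),(.5452,-.3427),(.5469,-.2727),(.5486,-.2027)]):
    k=(abs(P[...,0]-x)<.03)&(abs(P[...,1]-y)<.014)&(P[...,2]>.025); q=P[k]
    c=np.linalg.lstsq(np.c_[q[:,:2]-[x,y],np.ones(len(q))],q[:,2],rcond=None)[0]; print(n,len(q),"top z",np.median(q[:,2]).round(4),"tilt",c[:2].round(3))
```

```text
t 51.9 tcp [ 0.4301 -0.254   0.2644] jawyaw -91.3 tilt 0.02 open 0.0435 j6 96.6 F [-0.2  0.  -0.8]
roll 0.07 then offset mm [-135.6   -1.5  -54. ]
[ 0.4285 -0.337   0.      0.091   0.042 ]
[ 0.431  -0.2695  0.      0.09    0.037 ]
[ 0.4323 -0.2017 -1.9091  0.0897  0.0371]
[ 0.5416 -0.3413 -3.6914  0.0894  0.0409]
[ 0.5444 -0.2705 -3.8141  0.0895  0.0381]
[ 0.5515 -0.2044 -0.9878  0.0896  0.0361]
0 7404 top z 0.3712 tilt [0.783 2.397]
1 12966 top z 0.3654 tilt [ 6.086 -1.123]
2 7562 top z 0.3675 tilt [7.616 0.05 ]
3 931 top z 0.0352 tilt [-0.014  0.005]
4 985 top z 0.0351 tilt [-0.007  0.007]
5 1010 top z 0.0351 tilt [-0.004 -0.003]
```

View pics/w24.png

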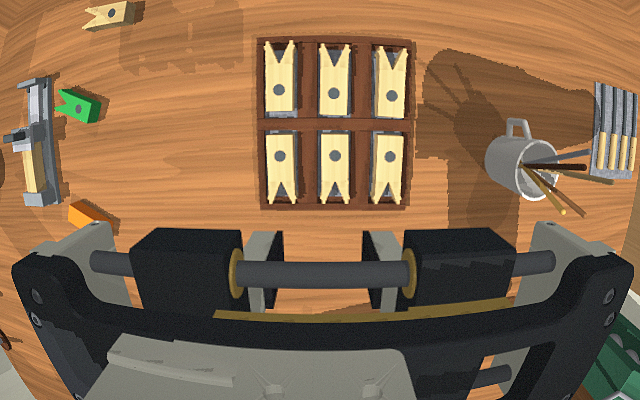

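View pics/s24.png

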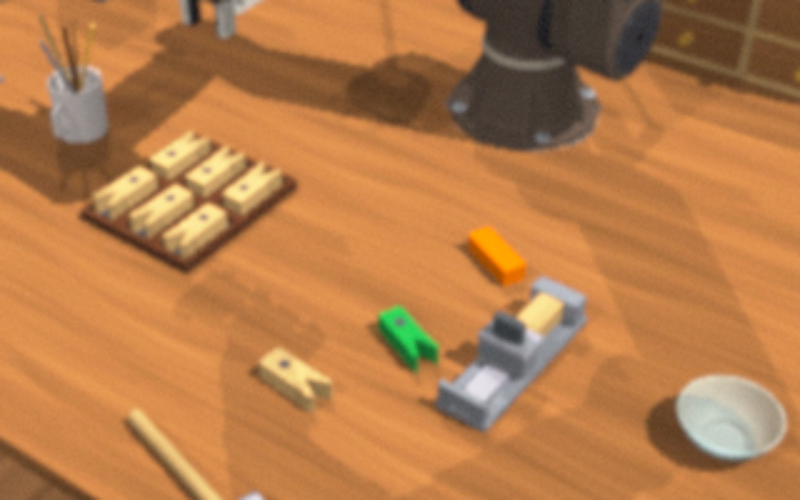

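Run:
```python
from h import *
s=ctrl.snapshot("wrist"); P=cloud(s,True)
for n,(x,y) in enumerate([(.4293,-.3399),(.431,-.2699),(.4326,-.1999),(.5452,-.3427),(.5469,-.2727),(.5486,-.2027)]):
    k=(abs(P[...,0]-x)<.03)&(abs(P[...,1]-y)<.014)&(P[...,2]>.025)&(P[...,2]<.08); q=P[k]
    c=np.linalg.lstsq(np.c_[q[:,:2]-[x,y],np.ones(len(q))],q[:,2],rcond=None)[0]; print(n,len(q),"top z",np.median(q[:,2]).round(4),"tilt",c[:2].round(3))
s=ctrl.snapshot("top"); P=cloud(s)
A=ortho(s,.35,.65,.15,.4,.048); 
for r in rects(yellow(A),.65,.4): print("blank",np.round(r,4))
cv2.imwrite("pics/t25.png",cv2.resize(A,None,fx=2,fy=2))
k=(P[...,2]>.075)&(P[...,2]<.1)&(abs(P[...,1]-.27)<.03)&(P[...,0]>.48)&(P[...,0]<.6); print("grip",P[k].mean(0).round(4))
S=dict(np.load("top0.npz")); P=cloud(S); k=(P[...,2]>.075)&(P[...,2]<.1)&(abs(P[...,1]-.27)<.03)&(P[...,0]>.48)&(P[...,0]<.6); print("grip0",P[k].mean(0).round(4))
```

```text
0 918 top z 0.0353 tilt [0.009 0.002]
1 948 top z 0.0352 tilt [ 0.004 -0.006]
2 935 top z 0.0351 tilt [ 0.006 -0.003]
3 932 top z 0.0352 tilt [-0.014  0.001]
4 982 top z 0.0351 tilt [-0.008 -0.003]
5 1011 top z 0.0351 tilt [-0.002 -0.005]
blank [ 4.5850e-01  2.7080e-01 -2.7263e+00  7.3100e-02  3.3600e-02  1.9200e+03]
grip [0.523  0.2698 0.0894]
grip0 [0.5243 0.2688 0.0881]
```

View pics/t25.png

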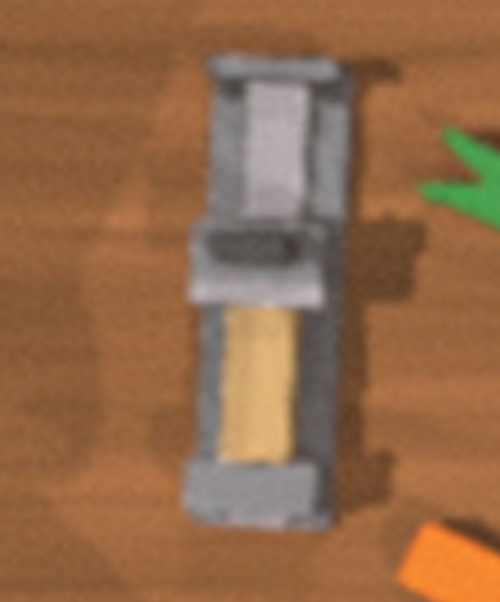

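All six pockets hold flat pins, the blank is clamped in line and the jaw is back at its initial position. The arm is clear, so I'm handing in.

```bash
python3 -c "
from plant import ctrl
print(ctrl.close_job())"
```

```text
the job is handed in; nothing more can be done
None
```

The job is done and handed in at about 52 s of the 200 s; the interface gives no verdict, so the result rests on my own camera checks.

**What I did**
- I slid the vise jaw open about 44 mm with the finished pin still on the bed, then lifted the pin out. It went into the empty back-row pocket nearest the vise.
- I laid the blank in the vise and slid the jaw closed until the force rose to about 14 N.
- I filled the three front-row pockets with notched spares. One spare is left on the bench.

**What the last checks showed**
- **Pins:** all six rack pins have their tops at about 35 mm, against 36 mm nominal, with fitted tilt under 0.015 rad. The four I placed measured within about 4 mm of their pocket centres.
- **Racked pins:** the two that were already in the rack kept their places. Their positions read up to about 4 mm differently between views, within the bias of the measuring angle.
- **Blank and jaw:** the blank is in line with the vise to within about 0.5 degrees. The jaw grip is about 1 mm further closed than at the start.
- **Bystanders:** by eye, the mug, bowl, orange block and green pin look unmoved. I did not measure them.

No check failed. I saw no slipped grip and no spare knocked aside.

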